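# Roll the sample caddy into the instrument's docking bay

## Robot

A 6-joint arm with a two-finger parallel gripper is mounted at the origin on the work surface. World frame = base frame: x ahead of the robot, y to its left, z up, the work surface at z = 0. Lengths are in m, angles in rad, forces in N, time in s.
With the tool pointing down it reaches from about 0.375 to 0.975 m from the base axis. Payload 3.8 kg.
Tool frame: the origin (TCP) lies at the very end of the fingers, on their centre line; the grasp point (between the pads) lies 19 mm behind it (bot.grip_depth is the distance from the TCP to the grasp point, in m); z points along the fingers, y is the direction in which the jaws open and shut (so a half turn about z gives the same grasp; the last joint's range is limited). The gripper opens to 85 mm and grips with 20 to 120 N. Pads are 22 mm wide; open, the fingers measure 114 mm over their backs; the gripper's body (76 mm by 85 mm) begins 54 mm behind the grasp point. The pads swing forward as they close: fully open they stand 13 mm farther back than shut.
Start: joints at [-1.248, 0.264, 1.604, -0, 1.274, -0.037], TCP at [0.238, -0.632, 0.231] pointing down, gripper open.
Joint ranges: [-2.63, 2.63], [-0.94, 2.18], [0.31, 2.57], [-1.31, 4.45], [0, 2.66], [-2.55, 2.55]. Speed limits (rad/s): [2.57, 2.57, 3.14, 3.14, 3.14, 3.14].

## Interface

Orientations are given as a rotation vector (axis times angle).
In Python, from workcell import bot, cams, job gives the robot as it stands.
- The arm moves only by the tool apply_moves, never from a script. Its argument "targets" is a list of rows, each an object of numbers: "dx", "dy", "dz": the shift along the tool's x, y, z in units of 30 mm (1.0 is 30 mm); "wx", "wy", "wz": the turn, a rotation vector about the tool's x, y, z in units of 6 degrees (1.0 is 6 degrees); "jaw": the opening, from 0 (shut) to 1 (fully open). In form: [{"dx": .., "dy": .., "dz": .., "wx": .., "wy": .., "wz": .., "jaw": ..}, ...]. A call has 1 to 5 rows; each row shifts and turns the commanded pose from where the row before left it, along the tool's axes as they then stand; what a row does not reach is not made up. A row lasts 1/10 s, in which the tool goes at most 50 mm and 8.59 degrees, less where a joint would pass 70% of its speed; a pose out of reach is approached as far as the arm can. A call is refused whole if a number of a shift passes 1 or a number of a turn 1, either way. A call with a gripper value outside its range is refused whole. The fingers move at their own pace and stop on an object; "newtons" is the grip in N (left out, the last holds). Time passes only in rows, so rows that do not move let the fingers close. It gives the time, the measured TCP pose, the force and the opening at its end, in the units of the state.
- bot.read_state(): the state, without advancing time (a new reading comes with each control period).
- cams.read_camera(name): name is "scene" or "side" or "wrist"; returns a dict with "color" (384x512x3 uint8, red, green, blue), "range_z" (384x512 float32, m along the optical axis (not along the pixel's ray), 0 where there is no reading), "fx", "fy", "cx", "cy" (pixels), "eye" and "rotation" of the camera in the world; the wrist camera has in their place "T_tool_cam" (4x4, takes a point from camera to tool coordinates, whose origin is the TCP and whose axes are the flange's). Camera axes: x right, y down, z forward; pixel columns grow to the right and rows downward; lengths in m; the calibration is good to about 2 mm. A picture is of the moment at which its call begins: read the wrist's pose just before it.
- job.finish_job(): hands the job in, once; it reports no verdict.
The state is a dict: "time": time; "q": joint angles; "joint_vel": joint speeds; "joint_torque": joint torques, N m; "tool_pos": TCP position; "tcp_rot": TCP orientation; "wrist_force": force on the tool from outside, world axes, zero at the start; "torque": the same for the moment, N m; "width": opening from 0.0 (shut) to 1.0 (fully open).
Only numpy, scipy, OpenCV 4.12 (cv2) and the standard library are available. Lean on these libraries where they do the work, as an engineer would, in place of code of your own. Each camera call takes 0.05 s, during which the arm holds its last target.

## Task

Keeping all its wheels on the bench, roll the little wheeled sample caddy forward until both front swivel castors trail straight behind their pivots while it is still clear of the bay; sideways castors would strike the bay's cheeks. Then steer it nose first into the docking bay until it is fully home and the sprung side ball clicks into the notch in its side. Let go and leave it there, and leave the bottle, beaker and jar beside it where they stand.

Things in the scene. Friction and masses are not known exactly. Their poses are not given: they have to be found in the camera images.
- caddy_handle (a point): Middle of the caddy's handle: a level steel bar 12 mm thick along the caddy's y, 64 mm clear between its two uprights, axis 105 mm above the bench. x points forward, to the nose. The nose is 140 mm ahead of this point, the tail 10 mm behind it. A tray with bottles, 60 mm high, begins 35 mm ahead of the bar; the bottles' caps reach 103 mm above the bench, from 80 mm ahead of the bar.
- caddy: Grey wheeled caddy, 150 long, 100 wide over its side rails, about 0.9 kg (varies 20 percent). Origin on the bench under its centre, x forward. Rails 28 to 44 mm above the bench, tapering in by 7 mm over the last 14 mm. Wheels 22 mm in diameter, two fixed ones 55 mm behind the origin, 68 mm apart: dragged sideways by the handle it tips, so turn as it rolls. About 60 mm straight ahead brings the castors round.
- caddy_notch (a point): Notch in the caddy's left (+y) rail that takes the ball: 18 mm long, 9 mm deep, open outwards and above. This point is the middle of its mouth: 30 mm ahead of the caddy's origin, 50 mm to its left, 36 mm above the bench. The right rail has the same notch, unused.
- castor_left (a joint): Swivel angle of the front left (+y) castor, rad: 0 when the wheel trails straight behind its pivot, positive counter-clockwise from above, stops at +-3.0, turns freely; within 0.2 is straight. Pivot 60 mm ahead of the caddy's origin and 34 mm to the side, wheel hub 12 mm from the pivot.
- castor_right (a joint): The same for the front right (-y) castor; it starts swung well out.
- bay: Fixed docking bay: two aluminium cheeks 55 mm high, inner faces 104 mm apart, before a white autosampler box 115 mm high (its sampling arm reaches 195 mm, 215 mm in). Origin on the bench in the middle of the mouth; x points in. Flared ahead of the mouth to 155 mm wide at x=-44 mm. A rubber stop closes it at x=107 mm. Home: nose within 2 mm of the stop, axes parallel, handle bar 33 to 35 mm outside the mouth (x=-0.033).
- bay_ball (a joint): Sprung steel ball, 18 mm in diameter, in the bay's +y cheek, 62 mm inside the mouth, 36 mm above the bench, 8 mm proud of the cheek. 0 = fully out, up to 0.010 m as it is pressed in; its spring gives 1 to 3.5 N, so pushing the caddy past takes 3 to 8 N. Pressed 4 to 8 mm while the rail slides past; springs back to under 3 mm when it drops in the notch.
- reagent: Bystander: white bottle with red cap, 60 mm diameter, 130 mm high, origin under its centre.
- beaker: Bystander: glass beaker, 64 mm diameter, 75 mm high, origin under its centre.
- jar: Bystander: squat jar, 50 mm diameter, 60 mm high, origin under its centre.

How it is judged:
By the outcome, as a careful person would: the job done as asked, in the order asked, and still so for the second after the job is handed in, with the robot touching nothing.
It also fails if it takes over 59 s, if anything falls off the work surface, if the arm or the gripper's body presses on something with over 40 N, if the wrist force passes 120 N, or if a joint passes its speed limit or range.

## Working session

There is one attempt and no reset: what is moved stays moved. The work goes in short steps, Python scripts to look and compute and a tool call to move; the robot and the scene stay as the last step left them, time stands still between calls to the robot, and variables do not carry over. Pictures are saved under pics/ and viewed, and the job is handed in when it is done.

Besides the shell and the picture viewer there is one more tool, called as name([rows], argument=value, ...), one row to a line, values as JSON. apply_moves: Moves the arm, as the interface text tells. Its arguments: {"type":"object","properties":{"targets":{"type":"array"},"newtons":{"type":"number"}},"required":["targets"]}

```bash
ls; mkdir -p pics; python3 - <<'E'
from workcell import bot,cams
import cv2,pickle
s=bot.read_state();print(s, bot.grip_depth)
for n in ["scene","side","wrist"]:
    c=cams.read_camera(n); cv2.imwrite(f"pics/{n}0.png",c["color"][:,:,::-1])
    pickle.dump(c,open(f"{n}0.pkl","wb"))
    print(n,{k:v for k,v in c.items() if k not in("color","range_z")})
E
```

```text
pics
{'time': 0.0, 'q': array([-1.24791388e+00,  2.64735816e-01,  1.60539482e+00,  1.41128254e-05,
        1.27367788e+00, -3.69228727e-02]), 'joint_vel': array([ 1.39249047e-03,  1.53512322e-04, -3.81280956e-04, -1.49952148e-04,
       -9.03020307e-05,  7.47639864e-04]), 'joint_torque': array([-1.06390864e-03, -5.15116060e+01, -3.67313290e+01, -1.39276563e-04,
        1.29262236e-02, -7.54609943e-06]), 'tool_pos': array([ 0.23741746, -0.63108509,  0.22996246]), 'tcp_rot': array([-3.08873224e+00, -5.61737934e-01,  4.74664874e-04]), 'wrist_force': array([ 0.13758755,  0.33408886, -0.37971242]), 'torque': array([ 0.03278081,  0.01091552, -0.02714265]), 'width': 0.9949365216783813} 0.0187
scene {'fx': 369.09167845207344, 'fy': 369.09167845207344, 'cx': 258.72862133369784, 'cy': 193.44999444241026, 'eye': array([ 0.97557304, -0.34234837,  0.92676644]), 'rotation': array([-2.35408525, -1.12743201,  0.31302936])}
side {'fx': 497.30386184808964, 'fy': 497.30386184808964, 'cx': 252.66942843671734, 'cy': 188.21778737031227, 'eye': array([0.09068603, 0.92351054, 0.74737803]), 'rotation': array([-0.57462455,  2.49570246, -1.39045994])}
wrist {'fx': 269.0143571017278, 'fy': 269.0143571017278, 'cx': 256.1731638333139, 'cy': 194.69635351894655, 'T_tool_cam': array([[ 8.65919862e-04, -9.61371509e-01, -2.75252743e-01,
         6.89963920e-02],
       [ 9.99999492e-01,  6.90721450e-04,  7.33433199e-04,
         9.87220801e-04],
       [-5.14978808e-04, -2.75253238e-01,  9.61371619e-01,
        -1.43082841e-01],
       [ 0.00000000e+00,  0.00000000e+00,  0.00000000e+00,
         1.00000000e+00]])}
```

View pics/scene0.png

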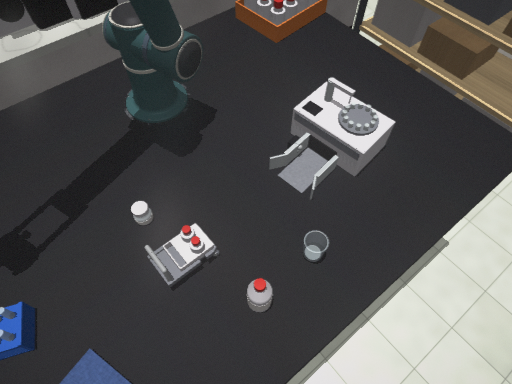

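View pics/side0.png

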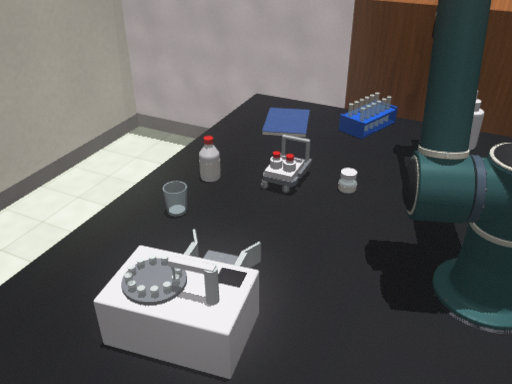

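View pics/wrist0.png

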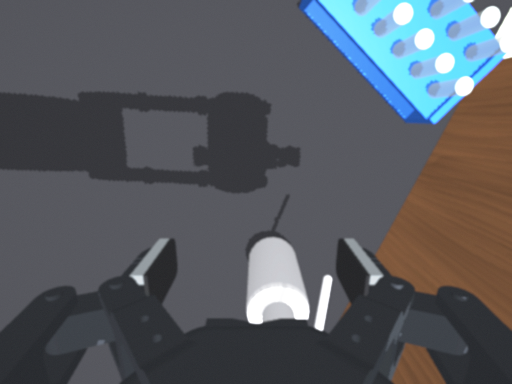

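The scene view shows the caddy at about (182,252), with its handle at the left (158,262). The bay mouth is near (292,172), with the jar at (142,212), the beaker at (316,247) and the reagent at (259,295). Next I'll turn these into world points.

```bash
cat > h.py <<'E'
import numpy as np,cv2,pickle
from scipy.spatial.transform import Rotation as R
def pts(c,tool=None):
    h,w=c["range_z"].shape; u,v=np.meshgrid(np.arange(w),np.arange(h)); z=c["range_z"]
    P=np.stack([(u-c["cx"])/c["fx"]*z,(v-c["cy"])/c["fy"]*z,z],-1)
    if "eye" in c: return P@R.from_rotvec(c["rotation"]).as_matrix().T+c["eye"]
    T=c["T_tool_cam"];P=P@T[:3,:3].T+T[:3,3]
    return P@R.from_rotvec(tool["tcp_rot"]).as_matrix().T+tool["tool_pos"]
def proj(c,X):
    p=(np.asarray(X)-c["eye"])@R.from_rotvec(c["rotation"]).as_matrix()
    return np.stack([p[...,0]/p[...,2]*c["fx"]+c["cx"],p[...,1]/p[...,2]*c["fy"]+c["cy"]],-1)
def topdown(P,col,x0,x1,y0,y1,s=0.001,zmin=-.02,zmax=.4):
    # top view raster: rows=x decreasing down, cols = y decreasing right
    W=int((y1-y0)/s);H=int((x1-x0)/s);img=np.zeros((H,W,3),np.uint8)
    m=(P[...,0]>x0)&(P[...,0]<x1)&(P[...,1]>y0)&(P[...,1]<y1)&(P[...,2]>zmin)&(P[...,2]<zmax)
    p=P[m];c=col[m];o=np.argsort(p[:,2]);p=p[o];c=c[o]
    r=((x1-p[:,0])/s).astype(int).clip(0,H-1);q=((y1-p[:,1])/s).astype(int).clip(0,W-1)
    img[r,q]=c[:,::-1]; return img
E
python3 - <<'E'
from h import *
for n in ["scene","side"]:
    c=pickle.load(open(n+"0.pkl","rb"));P=pts(c)
    for uv in ([(60,250),(350,250),(142,206),(259,285),(316,237),(158,262),(186,230),(196,241),(280,158),(330,165),(305,170)] if n=="scene" else [(300,220),(348,174),(208,140),(175,187),(295,140),(276,155),(290,157),(195,240),(255,250)]):
        print(n,uv,P[uv[1],uv[0]].round(4))
    m=(P[...,2]>.02)&(P[...,2]<.3)
    im=c["color"][:,:,::-1]
    b=(100,180,120,110) if n=="scene" else (240,110,120,100)
    k=6; cv2.imwrite(f"pics/{n}_caddy.png",cv2.resize(im[b[1]:b[1]+b[3],b[0]:b[0]+b[2]],None,fx=k,fy=k,interpolation=cv2.INTER_CUBIC)[:600,:800])
    b=(260,70,140,130) if n=="scene" else (100,220,180,140)
    k=4; cv2.imwrite(f"pics/{n}_bay.png",cv2.resize(im[b[1]:b[1]+b[3],b[0]:b[0]+b[2]],None,fx=k,fy=k,interpolation=cv2.INTER_CUBIC)[:600,:800])
E
```

```text
scene (60, 250) [ 3.318e-01 -4.969e-01 -4.000e-04]
scene (350, 250) [ 8.218e-01  1.144e-01 -7.000e-04]
scene (142, 206) [ 0.3897 -0.2624  0.0613]
scene (259, 285) [ 0.7756 -0.1686  0.1312]
scene (316, 237) [0.7476 0.0487 0.0455]
scene (158, 262) [ 0.5804 -0.3133  0.1114]
scene (186, 230) [ 0.5457 -0.2154  0.101 ]
scene (196, 241) [ 0.5871 -0.213   0.103 ]
scene (280, 158) [0.4899 0.1456 0.0458]
scene (330, 165) [0.6053 0.2408 0.0521]
scene (305, 170) [5.488e-01 2.007e-01 5.000e-04]
side (300, 220) [ 0.4514 -0.0769 -0.0021]
side (348, 174) [ 0.3833 -0.2569  0.0589]
side (208, 140) [ 0.7663 -0.1553  0.1276]
side (175, 187) [0.7778 0.005  0.0577]
side (295, 140) [ 0.5618 -0.3049  0.1042]
side (276, 155) [ 0.5787 -0.2063  0.0979]
side (290, 157) [ 0.5381 -0.2099  0.0992]
side (195, 240) [0.611  0.1741 0.0537]
side (255, 250) [0.4795 0.1322 0.0402]
```

View pics/scene_caddy.png

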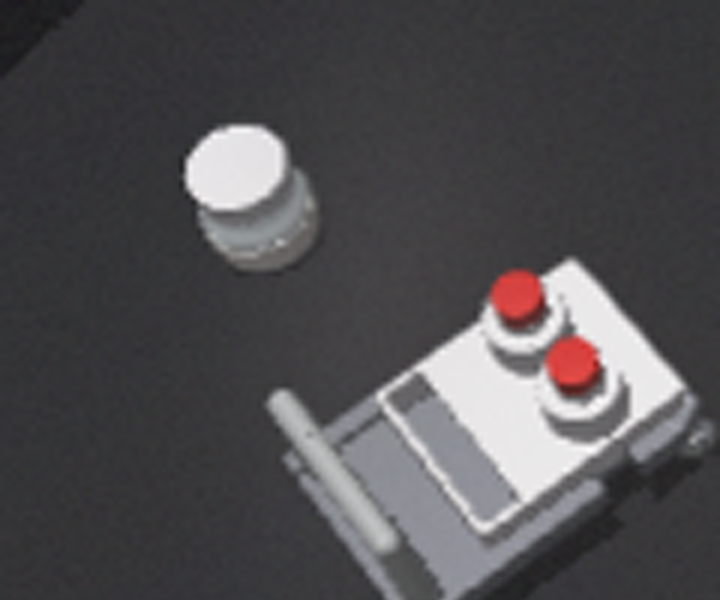

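View pics/side_caddy.png

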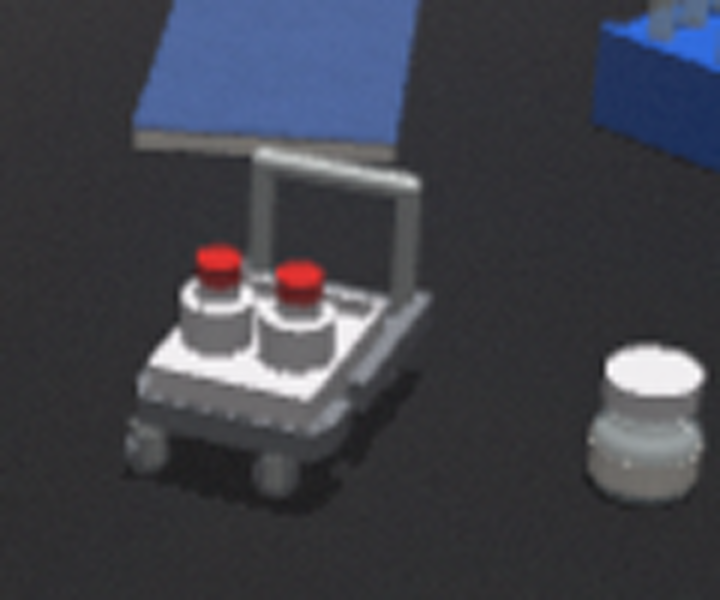

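View pics/scene_bay.png

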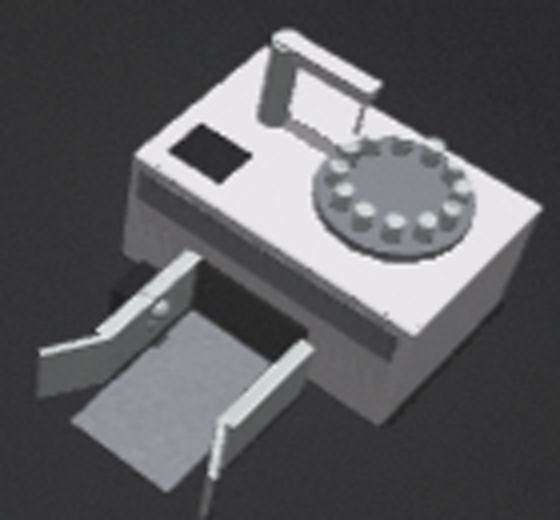

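View pics/side_bay.png

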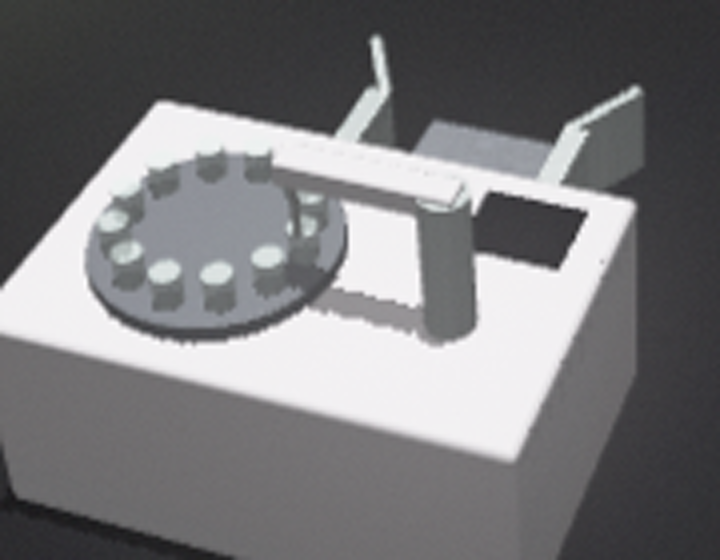

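The caddy's right castor is swung out past its front right corner. The ball is visible in the bay's left (+y) cheek. Now I'll measure the poses precisely by casting rays onto known heights.

```bash
cat >> h.py <<'E'
def ray(c,uv,z):
    M=R.from_rotvec(c["rotation"]).as_matrix()
    uv=np.atleast_2d(np.asarray(uv,float))
    d=np.stack([(uv[:,0]-c["cx"])/c["fx"],(uv[:,1]-c["cy"])/c["fy"],np.ones(len(uv))],-1)@M.T
    return c["eye"]+d*((z-c["eye"][2])/d[:,2:3])
def red(c):
    a=c["color"].astype(int); m=(a[...,0]>150)&(a[...,1]<90)&(a[...,2]<90); return m
def caddy_caps(c,P):
    m=(red(c)&(P[...,2]>.08)&(P[...,2]<.115)).astype(np.uint8)
    n,l,st,ce=cv2.connectedComponentsWithStats(m)
    return [(st[i,4],ce[i],P[l==i].mean(0)) for i in range(1,n) if st[i,4]>5]
E
python3 - <<'E'
from h import *
for n in ["scene","side"]:
    c=pickle.load(open(n+"0.pkl","rb"));P=pts(c)
    b=(P[...,2]>.085)&(P[...,2]<.125)&(np.hypot(P[...,0]-.56,P[...,1]+.31)<.07)
    q=P[b&~red(c)]; 
    q=q[q[:,2]>.1]
    print(n,"bar",len(q),q.mean(0),q.min(0),q.max(0))
    u,s,vt=np.linalg.svd(q[:,:2]-q[:,:2].mean(0),full_matrices=False);t=(q[:,:2]-q[:,:2].mean(0))@vt[0]
    print(" dir",vt[0],np.degrees(np.arctan2(*vt[0][::-1])),t.min(),t.max(),"mid",q[:,:2].mean(0)+vt[0]*(t.min()+t.max())/2)
    for x in caddy_caps(c,P): print(" cap",x)
    # white tray top z~.06
    a=c["color"].astype(int)
    for zl,zh in [(.045,.065)]:
        m=(P[...,2]>zl)&(P[...,2]<zh)&(np.hypot(P[...,0]-.57,P[...,1]+.22)<.11)&(a.min(-1)>190)
        r=cv2.minAreaRect(P[m][:,:2].astype(np.float32)*1000);print(" tray",m.sum(),r,P[m][:,2].mean())
    # cheeks top
    m=(P[...,2]>.045)&(P[...,2]<.065)&(np.hypot(P[...,0]-.55,P[...,1]-.2)<.14)&(P[...,0]+0*1>0)
    q=P[m];np.save(n+"_ch.npy",q)
    cv2.imwrite(f"pics/{n}_td.png",topdown(P,c["color"],.35,.85,-.4,.4))
    # bystanders
E
```

```text
scene bar 176 [ 0.56729176 -0.31391063  0.10884783] [ 0.52064773 -0.32053695  0.10222297] [ 0.60827981 -0.30741221  0.11403759]
 dir [0.9996854  0.02508206] 1.4372468026781795 -0.04665907273227845 0.04102327245742208 mid [ 0.56447475 -0.31398131]
 cap (np.int32(49), array([185.57142857, 228.46938776]), array([ 0.54206795, -0.21405671,  0.10227979]))
 cap (np.int32(51), array([194.84313725, 239.76470588]), array([ 0.5822429 , -0.21327462,  0.10238085]))
 tray 580 ((562.3184814453125, -228.50205993652344), (82.53791046142578, 102.5322036743164), 1.1137093305587769) 0.05939009462708375
side bar 111 [ 0.56247861 -0.30878038  0.10648767] [ 0.52019239 -0.32239689  0.10003316] [ 0.60654496 -0.29930278  0.11313487]
 dir [-0.99872827 -0.05041668] -177.1101120819335 -0.043815176158816554 0.042255652288963205 mid [ 0.56325738 -0.30874107]
 cap (np.int32(19), array([276.        , 152.89473684]), array([ 0.58041892, -0.20998722,  0.10242419]))
 cap (np.int32(24), array([289.20833333, 155.5       ]), array([ 0.54187332, -0.213193  ,  0.10142685]))
 tray 143 ((561.618408203125, -227.9330291748047), (82.30867767333984, 103.0455322265625), 2.0032687187194824) 0.058797975144115146
```

```bash
python3 - <<'E'
from h import *
a=cv2.imread("pics/scene_td.png");b=cv2.imread("pics/side_td.png")
for i,n in((a,"a"),(b,"b")):
    cv2.imwrite(f"pics/td_{n}.png",cv2.dilate(i,np.ones((2,2),np.uint8))[:, :800])
E
```

```text
(no output)
```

View pics/td_a.png

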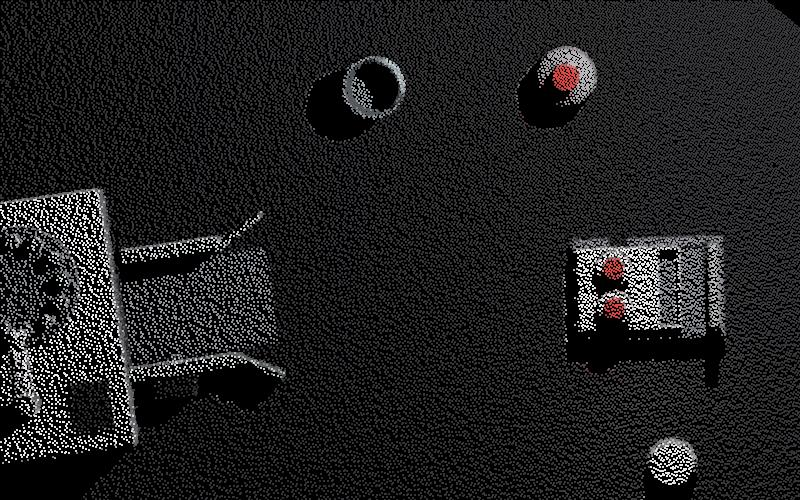

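```bash
python3 - <<'E'
from h import *
for n in ["scene","side"]:
    c=pickle.load(open(n+"0.pkl","rb"));P=pts(c);a=c["color"].astype(int)
    # box top rect
    m=(P[...,2]>.105)&(P[...,2]<.125)&(P[...,1]>.2)&(P[...,0]>.3)&(P[...,0]<.8)&(a.min(-1)>150)
    r=cv2.minAreaRect(P[m][:,:2].astype(np.float32)*1000);print(n,"box",m.sum(),r,P[m][:,2].mean(),cv2.boxPoints(r).round(1).tolist())
    m=(P[...,2]>.050)&(P[...,2]<.060)&(P[...,1]>.05)&(P[...,1]<.30)&(P[...,0]>.4)&(P[...,0]<.7)
    q=P[m]
    th=np.radians(97.1);f=np.array([np.cos(th),np.sin(th)]);l=np.array([-f[1],f[0]])
    o=np.array([.547,.17])
    s=(q[:,:2]-o)@f;t=(q[:,:2]-o)@l
    for sgn in (1,-1):
        k=sgn*t>0
        print(" cheek",sgn,k.sum())
        for lo in np.arange(-.06,.14,.01):
            kk=k&(s>=lo)&(s<lo+.01)
            if kk.sum()>1: print("   %.3f"%(lo+.005),kk.sum(),(t[kk].min()*1000).round(1),(t[kk].max()*1000).round(1))
E
```

```text
scene box 2049 ((520.744384765625, 365.0422668457031), (259.2751159667969, 171.9235382080078), 8.315789222717285) 0.11519797488254228 [[380.0, 431.3999938964844], [404.8999938964844, 261.20001220703125], [661.5, 298.70001220703125], [636.5999755859375, 468.79998779296875]]
 cheek 1 302
   -0.045 4 73.9 79.2
   -0.035 9 67.6 77.6
   -0.025 7 64.2 74.2
   -0.015 10 57.2 66.4
   -0.005 11 50.6 61.2
   0.005 14 49.4 63.7
   0.015 13 49.0 62.8
   0.025 15 50.2 63.4
   0.035 12 50.0 63.2
   0.045 17 49.7 81.9
   0.055 22 51.0 82.7
   0.065 23 50.3 85.7
   0.075 18 50.3 81.4
   0.085 12 51.0 72.8
   0.095 14 51.9 65.3
   0.105 36 0.7 119.3
   0.115 65 1.4 126.5
 cheek -1 278
   -0.045 2 -86.7 -83.3
   -0.035 9 -86.3 -74.3
   -0.025 7 -81.1 -70.9
   -0.015 7 -72.4 -66.1
   -0.005 8 -67.5 -56.9
   0.005 14 -67.2 -54.1
   0.015 14 -67.7 -55.8
   0.025 12 -68.7 -55.9
   0.035 16 -69.1 -54.8
   0.045 15 -67.0 -53.8
   0.055 12 -67.2 -54.1
   0.065 15 -66.6 -54.3
   0.075 14 -67.5 -53.2
   0.085 14 -67.6 -53.5
   0.095 13 -66.5 -53.1
   0.105 20 -66.3 -2.7
   0.115 86 -125.2 -0.2
side box 5043 ((521.943603515625, 367.7473449707031), (260.0741271972656, 171.1970672607422), 7.931060314178467) 0.11434680611731439 [[381.29998779296875, 434.6000061035156], [405.0, 265.0], [662.5, 300.8999938964844], [638.9000244140625, 470.5]]
 cheek 1 185
   -0.045 4 73.5 79.6
   -0.035 15 68.4 78.1
   -0.025 12 64.7 72.6
   -0.015 17 57.1 70.8
   -0.005 17 50.7 62.2
   0.005 16 49.1 63.1
   0.015 20 49.9 63.2
   0.025 23 50.1 63.6
   0.035 23 49.6 63.3
   0.045 19 50.3 64.1
   0.115 3 128.6 128.7
   0.125 5 128.7 129.5
   0.135 7 128.0 129.4
 cheek -1 132
   -0.035 6 -86.1 -80.8
   -0.025 10 -80.4 -72.5
   -0.015 9 -76.0 -65.0
   -0.005 9 -67.4 -60.8
   0.005 13 -68.2 -53.5
   0.015 20 -67.2 -55.1
   0.025 20 -67.5 -53.7
   0.035 22 -68.4 -53.9
   0.045 21 -67.4 -52.9
   0.055 2 -66.5 -57.4
```

apply_moves([
  {"wz": 0.8,"jaw": 0.7},
  {"wz": 0.8,"jaw": 0.7},
  {"wz": 0.8,"jaw": 0.7},
  {"wz": 0.78,"jaw": 0.7},
])

```text
invalid input at $.targets[0]: expected keys dx, dy, dz, wx, wy, wz, jaw
```

```bash
cat >> h.py <<'E'
def tf():
    from workcell import bot
    s=bot.read_state();M=R.from_rotvec(s["tcp_rot"]).as_matrix()
    return s,M
def need(X):
    s,M=tf(); return M.T@(np.asarray(X)-s["tool_pos"])/.03
E
python3 - <<'E'
from h import *
s,M=tf();print(s["tool_pos"],M.round(4),np.degrees(np.arctan2(M[1,0],M[0,0])),s["width"])
print(need([.5645,-.311,.20]))
E
```

```text
[ 0.23746038 -0.63125393  0.23023433] [[ 9.360e-01  3.521e-01 -5.000e-04]
 [ 3.521e-01 -9.360e-01  1.700e-03]
 [ 1.000e-04 -1.800e-03 -1.000e+00]] 20.61291049177444 1.0010769869077898
[13.9615484  -6.15207768  1.01980796]
```

apply_moves([
  {"dx": 0,"dy": 0,"dz": 0,"wx": 0,"wy": 0,"wz": 0.8,"jaw": 0.7},
  {"dx": 0,"dy": 0,"dz": 0,"wx": 0,"wy": 0,"wz": 0.8,"jaw": 0.7},
  {"dx": 0,"dy": 0,"dz": 0,"wx": 0,"wy": 0,"wz": 0.8,"jaw": 0.7},
  {"dx": 0,"dy": 0,"dz": 0,"wx": 0,"wy": 0,"wz": 0.78,"jaw": 0.7},
  {"dx": 0.9,"dy": -0.8,"dz": 0,"wx": 0,"wy": 0,"wz": 0,"jaw": 0.7},
])

```text
time: 0.65
tool_pos: [0.2616, -0.6089, 0.2306]
tcp_rot: [3.141, 0.033, -0.003]
wrist_force: [0.4, 0.2, 0.4]
width: 0.698
```

apply_moves([
  {"dx": 0.9,"dy": -0.8,"dz": 0,"wx": 0,"wy": 0,"wz": 0,"jaw": 0.7},
  {"dx": 0.9,"dy": -0.8,"dz": 0,"wx": 0,"wy": 0,"wz": 0,"jaw": 0.7},
  {"dx": 0.9,"dy": -0.8,"dz": 0,"wx": 0,"wy": 0,"wz": 0,"jaw": 0.7},
  {"dx": 0.9,"dy": -0.8,"dz": 0,"wx": 0,"wy": 0,"wz": 0,"jaw": 0.7},
  {"dx": 0.9,"dy": -0.8,"dz": 0,"wx": 0,"wy": 0,"wz": 0,"jaw": 0.7},
])

```text
time: 1.15
tool_pos: [0.3965, -0.4822, 0.2309]
tcp_rot: [-3.141, -0.042, 0.0]
wrist_force: [0.2, -1.0, -0.0]
width: 0.703
```

apply_moves([
  {"dx": 0.9,"dy": -0.8,"dz": 0,"wx": 0,"wy": 0,"wz": 0,"jaw": 0.7},
  {"dx": 0.9,"dy": -0.8,"dz": 0,"wx": 0,"wy": 0,"wz": 0,"jaw": 0.7},
  {"dx": 0.9,"dy": -0.8,"dz": 0,"wx": 0,"wy": 0,"wz": 0,"jaw": 0.7},
  {"dx": 0.9,"dy": -0.8,"dz": 0,"wx": 0,"wy": 0,"wz": 0,"jaw": 0.7},
  {"dx": 0,"dy": 0,"dz": 0,"wx": 0,"wy": 0,"wz": 0,"jaw": 0.7},
])

```text
time: 1.65
tool_pos: [0.5038, -0.3813, 0.2309]
tcp_rot: [-3.139, -0.049, -0.001]
wrist_force: [-0.1, 0.3, -0.3]
width: 0.699
```

```bash
python3 - <<'E'
from h import *
from workcell import cams
s,M=tf();print(s["time"],s["tool_pos"],M.round(4).tolist(),np.degrees(np.arctan2(M[1,0],M[0,0])),s["width"],s["q"])
c=cams.read_camera("wrist");cv2.imwrite("pics/w1.png",c["color"][:,:,::-1]);P=pts(c,s)
pickle.dump((c,s),open("w1.pkl","wb"))
print(need([.5645,-.311,.20]))
E
```

```text
1.65 [ 0.5038352  -0.38129328  0.23088963] [[0.9995, 0.031, 0.0008], [0.031, -0.9995, 0.0018], [0.0009, -0.0017, -1.0]] 1.7764967623229222 0.698567925850536 [-0.68828995  0.18371872  1.70179029  0.00199394  1.25654664  0.85088311]
[ 2.14424277 -2.33078409  1.0275918 ]
```

View pics/w1.png

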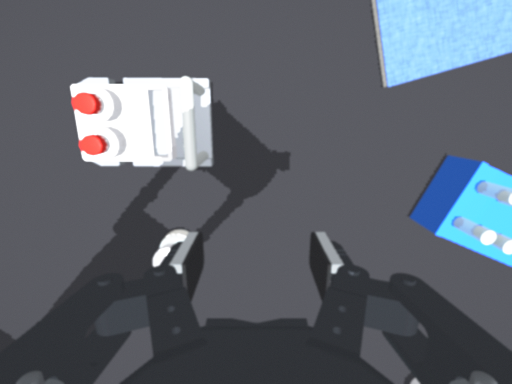

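The wrist view shows the caddy's handle bar running from about (187,82) to (191,165), with the nose to the left. I'll refine the bar and heading from this view.

```bash
cat >> h.py <<'E'
def bar(P,ctr,rad=.075,zlo=.1,zhi=.118,c=None):
    b=(P[...,2]>zlo)&(P[...,2]<zhi)&(np.hypot(P[...,0]-ctr[0],P[...,1]-ctr[1])<rad)
    if c is not None: b&=~red(c)&(c["color"].astype(int).max(-1)<225)
    q=P[b];q2=q[:,:2].astype(np.float32)*1000
    r=cv2.minAreaRect(q2); vx,vy,x0,y0=cv2.fitLine(q2,cv2.DIST_HUBER,0,.01,.01).ravel()
    return len(q),r,np.degrees(np.arctan2(vy,vx)),(x0,y0),q[:,2].max()
E
python3 - <<'E'
from h import *
c,s=pickle.load(open("w1.pkl","rb"));P=pts(c,s)
print(bar(P,(.5645,-.315),.055))
for x in caddy_caps(c,P): print(x)
a=c["color"].astype(int)
m=(P[...,2]>.05)&(P[...,2]<.066)&(a.min(-1)>180)&(np.hypot(P[...,0]-.57,P[...,1]+.22)<.11)
print(m.sum(),cv2.minAreaRect(P[m][:,:2].astype(np.float32)*1000))
m=(P[...,2]>.026)&(P[...,2]<.066)&(np.hypot(P[...,0]-.57,P[...,1]+.24)<.11)
print(m.sum(),cv2.minAreaRect(P[m][:,:2].astype(np.float32)*1000))
E
```

```text
(1178, ((564.4322509765625, -315.4156494140625), (87.36268615722656, 12.074902534484863), 1.4071279764175415), np.float32(1.4311842), (np.float32(566.59143), np.float32(-316.46143)), np.float64(0.11332736876369084))
(np.int32(89), array([ 95.43820225, 104.46067416]), array([ 0.58066861, -0.22424568,  0.09966702]))
(np.int32(81), array([101.39506173, 143.58024691]), array([ 0.54329379, -0.22522863,  0.09951549]))
3500 ((563.4225463867188, -250.02206420898438), (83.47019958496094, 143.29270935058594), 1.696463704109192)
7671 ((562.8869018554688, -250.76116943359375), (100.07158660888672, 149.90280151367188), 1.5856525897979736)
```

apply_moves([
  {"dx": 0.7,"dy": -0.7,"dz": 0,"wx": 0,"wy": 0,"wz": 0.04,"jaw": 0.7},
  {"dx": 0.7,"dy": -0.7,"dz": 0,"wx": 0,"wy": 0,"wz": 0,"jaw": 0.6},
  {"dx": 0.69,"dy": -0.75,"dz": 0,"wx": 0,"wy": 0,"wz": 0,"jaw": 0.5},
  {"dx": 0,"dy": 0,"dz": 0.8,"wx": 0,"wy": 0,"wz": 0,"jaw": 0.5},
  {"dx": 0,"dy": 0,"dz": 0.8,"wx": 0,"wy": 0,"wz": 0,"jaw": 0.5},
])

```text
time: 2.2
tool_pos: [0.5628, -0.3193, 0.1838]
tcp_rot: [3.14, 0.037, 0.003]
wrist_force: [-0.6, 0.1, -0.7]
width: 0.5
```

```bash
python3 - <<'E'
from h import *
from workcell import cams
s,M=tf();print(s["time"],s["tool_pos"],np.degrees(np.arctan2(M[1,0],M[0,0])),s["width"])
c=cams.read_camera("wrist");cv2.imwrite("pics/w2.png",c["color"][:,:,::-1]);P=pts(c,s)
print(need([.5645,-.3155,.087]))
try:
  print(bar(P,(.5645,-.315),.06))
  m=(P[...,2]>.026)&(P[...,2]<.066)&(np.hypot(P[...,0]-.57,P[...,1]+.24)<.11)
  print(m.sum(),cv2.minAreaRect(P[m][:,:2].astype(np.float32)*1000))
except Exception as e: print(e)
E
```

```text
2.2 [ 0.56284787 -0.31932259  0.18376737] 1.3385778506980428 0.4995450054704699
[ 0.18286275 -0.06650567  3.02355491]
(1329, ((565.1807250976562, -314.8581237792969), (86.33344268798828, 11.564186096191406), 1.3784551620483398), np.float32(1.6573286), (np.float32(568.157), np.float32(-315.13705)), np.float64(0.1131845459750465))
9102 ((562.6732788085938, -250.36917114257812), (100.58615112304688, 149.88076782226562), 1.408677339553833)
```

View pics/w2.png

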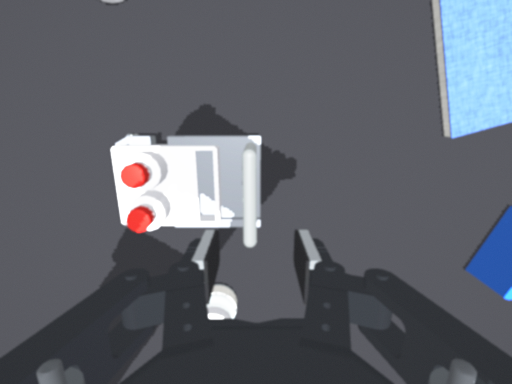

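```bash
python3 - <<'E'
from h import *
for i in range(2):
  s,M=tf();print(s["time"],s["tool_pos"],M.round(4).tolist())
print(need([.5645,-.315,.087]))
E
```

```text
2.25 [ 0.55960864 -0.31788813  0.17773116] [[0.9997, 0.0226, -0.006], [0.0226, -0.9997, 0.003], [-0.006, -0.0031, -1.0]]
2.25 [ 0.55960864 -0.31788813  0.17773116] [[0.9997, 0.0226, -0.006], [0.0226, -0.9997, 0.003], [-0.006, -0.0031, -1.0]]
[ 0.18323996 -0.08316799  3.02360439]
```

apply_moves([
  {"dx": 0,"dy": 0,"dz": 0,"wx": 0,"wy": 0,"wz": 0,"jaw": 0.5},
  {"dx": 0,"dy": 0,"dz": 0,"wx": 0,"wy": 0,"wz": 0,"jaw": 0.5},
  {"dx": 0,"dy": 0,"dz": 0,"wx": 0,"wy": 0,"wz": 0,"jaw": 0.5},
])

```text
time: 2.55
tool_pos: [0.5628, -0.3198, 0.1851]
tcp_rot: [3.14, 0.034, 0.004]
wrist_force: [-0.3, 0.8, -0.0]
width: 0.505
```

```bash
python3 - <<'E'
from h import *
s,M=tf();print(s["time"],s["tool_pos"],M.round(4).tolist())
print(need([.5645,-.315,.087]))
E
```

```text
2.55 [ 0.56281303 -0.31982488  0.18513082] [[0.9998, 0.0217, 0.0023], [0.0217, -0.9998, -0.0016], [0.0023, 0.0016, -1.0]]
[ 0.05231587 -0.16481613  3.27089372]
```

apply_moves([
  {"dx": 0.05,"dy": -0.16,"dz": 0.7,"wx": 0,"wy": 0,"wz": -0.04,"jaw": 0.5},
  {"dx": 0,"dy": 0,"dz": 0.9,"wx": 0,"wy": 0,"wz": 0,"jaw": 0.5},
  {"dx": 0,"dy": 0,"dz": 0.9,"wx": 0,"wy": 0,"wz": 0,"jaw": 0.5},
  {"dx": 0,"dy": 0,"dz": 0.77,"wx": 0,"wy": 0,"wz": 0,"jaw": 0.5},
  {"dx": 0,"dy": 0,"dz": 0,"wx": 0,"wy": 0,"wz": 0,"jaw": 0.5},
])

```text
time: 3.05
tool_pos: [0.5615, -0.3129, 0.0825]
tcp_rot: [-3.138, -0.042, 0.007]
wrist_force: [-0.6, 0.4, -0.3]
width: 0.501
```

apply_moves([
  {"dx": 0,"dy": 0,"dz": 0,"wx": 0,"wy": 0,"wz": 0,"jaw": 0.5},
  {"dx": 0,"dy": 0,"dz": 0,"wx": 0,"wy": 0,"wz": 0,"jaw": 0.5},
])

```text
time: 3.25
tool_pos: [0.5652, -0.3149, 0.0877]
tcp_rot: [3.139, 0.042, 0.005]
wrist_force: [-0.8, 0.5, 0.6]
width: 0.498
```

```bash
python3 - <<'E'
from h import *
from workcell import cams
s,M=tf();print(s["time"],s["tool_pos"],M.round(4).tolist())
print(need([.5645,-.315,.087]))
c=cams.read_camera("wrist");cv2.imwrite("pics/w3.png",c["color"][:,:,::-1]);P=pts(c,s)
c=cams.read_camera("scene");cv2.imwrite("pics/s3.png",cv2.resize(c["color"][170:300,90:260,::-1],None,fx=4,fy=4))
c=cams.read_camera("side");cv2.imwrite("pics/d3.png",cv2.resize(c["color"][100:210,220:370,::-1],None,fx=4,fy=4))
E
```

```text
3.25 [ 0.56516814 -0.314908    0.08770083] [[0.9996, 0.0266, 0.0034], [0.0266, -0.9996, -0.0021], [0.0033, 0.0021, -1.0]]
[-0.02242291  0.00242405  0.02329147]
```

View pics/w3.png

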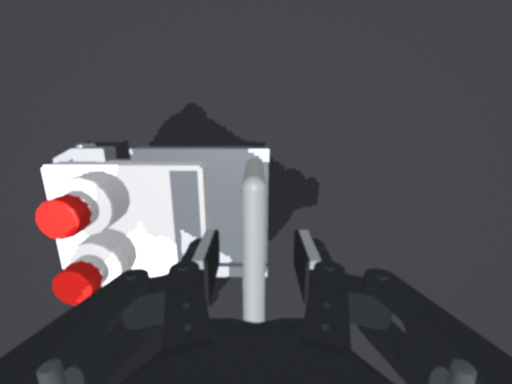

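View pics/d3.png

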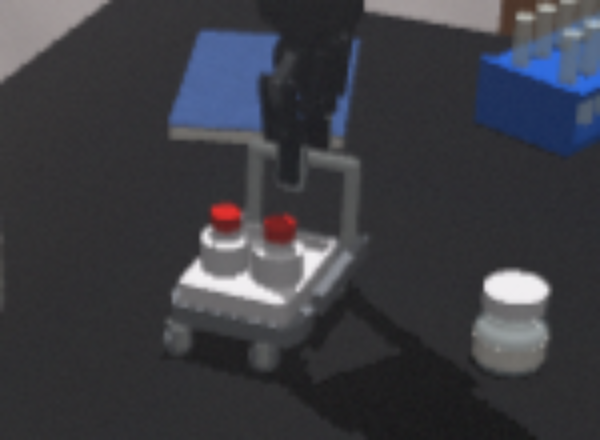

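The bar at column 254 sits midway between the pads (207 to 305), and in the side view the fingers straddle it. Closing gently.

apply_moves([
  {"dx": 0,"dy": 0,"dz": 0,"wx": 0,"wy": 0,"wz": 0,"jaw": 0.25},
  {"dx": 0,"dy": 0,"dz": 0,"wx": 0,"wy": 0,"wz": 0,"jaw": 0.1},
  {"dx": 0,"dy": 0,"dz": 0,"wx": 0,"wy": 0,"wz": 0,"jaw": 0.1},
  {"dx": 0,"dy": 0,"dz": 0,"wx": 0,"wy": 0,"wz": 0,"jaw": 0.1},
  {"dx": 0,"dy": 0,"dz": 0,"wx": 0,"wy": 0,"wz": 0,"jaw": 0.1},
], newtons=25)

```text
time: 3.9
tool_pos: [0.564, -0.314, 0.0857]
tcp_rot: [3.141, 0.042, 0.001]
wrist_force: [-0.7, -0.0, 3.5]
width: 0.129
```

```bash
python3 - <<'E'
from h import *
s,M=tf();print(s["time"],s["tool_pos"],M.round(4).tolist(),s["wrist_force"],s["torque"],s["width"])
E
```

```text
3.9 [ 0.5639714  -0.31402079  0.08573437] [[0.9996, 0.0268, 0.0007], [0.0268, -0.9996, -0.0004], [0.0007, 0.0004, -1.0]] [-0.65251467 -0.00699041  3.47569857] [0.04942396 0.06324246 0.00037718] 0.1288099561552989
```

apply_moves([
  {"dx": 0,"dy": -0.17,"dz": 0,"wx": 0,"wy": 0,"wz": 0,"jaw": 0.1},
  {"dx": -0.003,"dy": -0.33,"dz": 0,"wx": 0,"wy": 0,"wz": 0.175,"jaw": 0.1},
  {"dx": -0.003,"dy": -0.33,"dz": 0,"wx": 0,"wy": 0,"wz": 0.175,"jaw": 0.1},
  {"dx": -0.003,"dy": -0.33,"dz": 0,"wx": 0,"wy": 0,"wz": 0.175,"jaw": 0.1},
  {"dx": -0.003,"dy": -0.33,"dz": 0,"wx": 0,"wy": 0,"wz": 0.175,"jaw": 0.1},
])

```text
time: 4.4
tool_pos: [0.5636, -0.2691, 0.0858]
tcp_rot: [3.14, -0.074, 0.002]
wrist_force: [-0.1, -1.1, 4.3]
width: 0.129
```

```bash
cat >> h.py <<'E'
def bayrel(verbose=True):
    s,M=tf();th=np.radians(98);f=np.array([np.cos(th),np.sin(th)]);l=np.array([-f[1],f[0]])
    d=s["tool_pos"][:2]-np.array([.5500,.1704])
    hd=np.degrees(np.arctan2(-M[1,1],-M[0,1]))
    print("t%.2f handle bay x %.1f y %.1f hd-98 %.2f z %.4f F"%(s["time"],d@f*1e3,d@l*1e3,hd-98,s["tool_pos"][2]),s["wrist_force"].round(1),"w %.3f"%s["width"], "world hd %.2f"%hd, s["tool_pos"].round(4), M[2].round(4))
E
python3 -c "
from h import *;bayrel()"
```

```text
t4.40 handle bay x -437.1 y 47.7 hd-98 -10.70 z 0.0858 F [-0.1 -1.1  4.3] w 0.129 world hd 87.30 [ 0.5636 -0.2691  0.0858] [ 0.001  0.001 -1.   ]
```

apply_moves([
  {"dx": -0.003,"dy": -0.33,"dz": 0,"wx": 0,"wy": 0,"wz": 0.175,"jaw": 0.1},
  {"dx": -0.003,"dy": -0.33,"dz": 0,"wx": 0,"wy": 0,"wz": 0.175,"jaw": 0.1},
  {"dx": -0.003,"dy": -0.33,"dz": 0,"wx": 0,"wy": 0,"wz": 0.175,"jaw": 0.1},
  {"dx": -0.003,"dy": -0.33,"dz": 0,"wx": 0,"wy": 0,"wz": 0.175,"jaw": 0.1},
  {"dx": -0.003,"dy": -0.33,"dz": 0,"wx": 0,"wy": 0,"wz": 0.175,"jaw": 0.1},
])

```text
time: 4.9
tool_pos: [0.5672, -0.2195, 0.0857]
tcp_rot: [3.133, -0.217, 0.001]
wrist_force: [-0.1, -1.4, 4.0]
width: 0.126
```

apply_moves([
  {"dx": -0.003,"dy": -0.33,"dz": 0,"wx": 0,"wy": 0,"wz": 0.175,"jaw": 0.1},
  {"dx": 0,"dy": -0.28,"dz": 0,"wx": 0,"wy": 0,"wz": 0,"jaw": 0.1},
  {"dx": 0,"dy": -0.28,"dz": 0,"wx": 0,"wy": 0,"wz": 0,"jaw": 0.1},
  {"dx": 0,"dy": -0.27,"dz": 0,"wx": 0,"wy": 0,"wz": 0,"jaw": 0.1},
])

```text
time: 5.3
tool_pos: [0.5723, -0.1851, 0.0857]
tcp_rot: [3.132, -0.245, 0.001]
wrist_force: [-0.4, -1.2, 4.8]
width: 0.131
```

```bash
cat >> h.py <<'E'
def snap(tag):
    from workcell import cams
    o={}
    for n in ("scene","side"):
        c=cams.read_camera(n);o[n]=c;pickle.dump(c,open(f"{n}_{tag}.pkl","wb"))
    P=pts(o["scene"]);td=topdown(P,o["scene"]["color"],.4,.7,-.35,.3)
    cv2.imwrite(f"pics/td_{tag}.png",cv2.dilate(td,np.ones((2,2),np.uint8)))
    cv2.imwrite(f"pics/sc_{tag}.png",cv2.resize(o["scene"]["color"][110:300,130:360,::-1],None,fx=3,fy=3,interpolation=cv2.INTER_CUBIC))
    cv2.imwrite(f"pics/sd_{tag}.png",cv2.resize(o["side"]["color"][110:290,130:350,::-1],None,fx=3,fy=3,interpolation=cv2.INTER_CUBIC))
    return o
E
python3 -c "
from h import *;bayrel();o=snap('a');bayrel()
for n,c in o.items():
  P=pts(c)
  for x in caddy_caps(c,P):print(n,x)
"
```

```text
t5.30 handle bay x -355.1 y 27.3 hd-98 -16.94 z 0.0857 F [-0.4 -1.2  4.8] w 0.131 world hd 81.06 [ 0.5723 -0.1851  0.0857] [ 7.e-04  4.e-04 -1.e+00]
t5.40 handle bay x -354.1 y 27.0 hd-98 -16.91 z 0.0857 F [-0.9  0.4  5.6] w 0.128 world hd 81.09 [ 0.5725 -0.1841  0.0857] [ 7.e-04 -8.e-04 -1.e+00]
scene (np.int32(38), array([234.42105263, 207.28947368]), array([ 0.56929681, -0.08257006,  0.10244003]))
scene (np.int32(45), array([241.53333333, 219.31111111]), array([ 0.60884689, -0.08983894,  0.10294616]))
side (np.int32(26), array([247.5       , 170.61538462]), array([ 0.60750057, -0.08670061,  0.10227832]))
side (np.int32(22), array([260.18181818, 175.09090909]), array([ 0.567543  , -0.08012044,  0.10212874]))
```

View pics/sc_a.png

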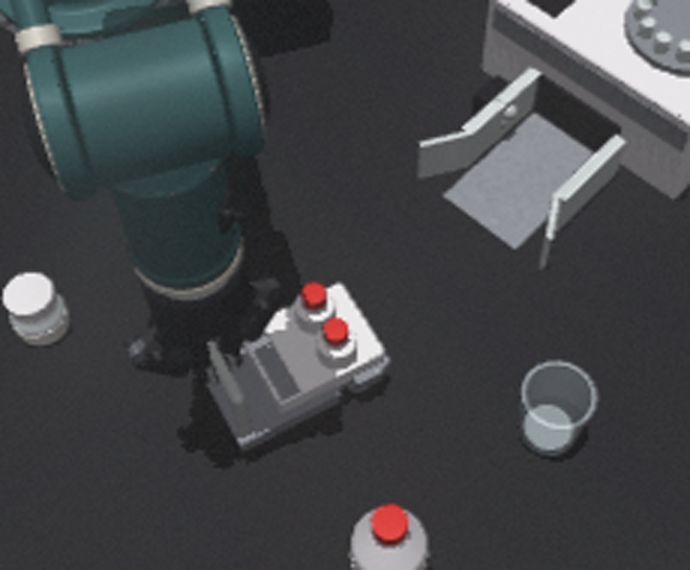

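View pics/sd_a.png

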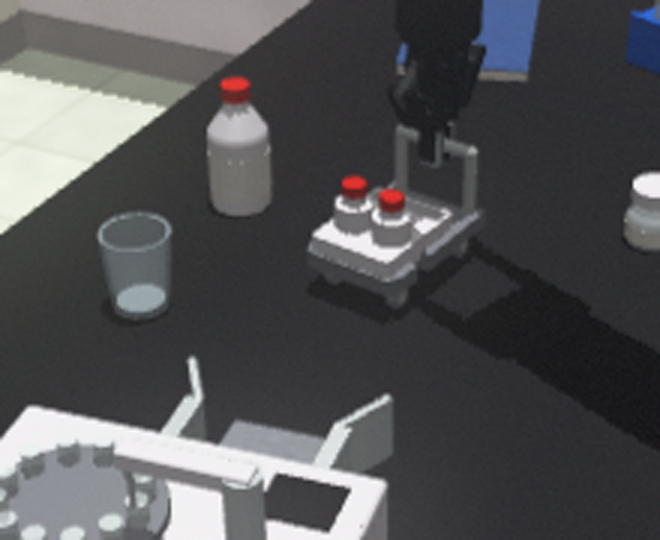

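The castors no longer stick out in either view, and the cap positions agree with the gripper pose to about 1 mm. Now the left arc brings it onto the bay axis.

apply_moves([
  {"dx": 0.003,"dy": -0.338,"dz": 0,"wx": 0,"wy": 0,"wz": -0.176,"jaw": 0.1},
  {"dx": 0.003,"dy": -0.338,"dz": 0,"wx": 0,"wy": 0,"wz": -0.176,"jaw": 0.1},
  {"dx": 0.003,"dy": -0.338,"dz": 0,"wx": 0,"wy": 0,"wz": -0.176,"jaw": 0.1},
  {"dx": 0.003,"dy": -0.338,"dz": 0,"wx": 0,"wy": 0,"wz": -0.176,"jaw": 0.1},
  {"dx": 0.003,"dy": -0.338,"dz": 0,"wx": 0,"wy": 0,"wz": -0.176,"jaw": 0.1},
])

```text
time: 5.9
tool_pos: [0.579, -0.1348, 0.0857]
tcp_rot: [3.14, -0.099, 0.002]
wrist_force: [0.3, -1.7, 4.8]
width: 0.127
```

apply_moves([
  {"dx": 0.003,"dy": -0.338,"dz": 0,"wx": 0,"wy": 0,"wz": -0.176,"jaw": 0.1},
  {"dx": 0.003,"dy": -0.338,"dz": 0,"wx": 0,"wy": 0,"wz": -0.176,"jaw": 0.1},
  {"dx": 0.003,"dy": -0.338,"dz": 0,"wx": 0,"wy": 0,"wz": -0.176,"jaw": 0.1},
  {"dx": 0.003,"dy": -0.338,"dz": 0,"wx": 0,"wy": 0,"wz": -0.176,"jaw": 0.1},
  {"dx": 0.003,"dy": -0.338,"dz": 0,"wx": 0,"wy": 0,"wz": -0.176,"jaw": 0.1},
])

```text
time: 6.4
tool_pos: [0.5811, -0.084, 0.0857]
tcp_rot: [3.141, 0.046, 0.002]
wrist_force: [0.5, -2.1, 4.8]
width: 0.13
```

```bash
python3 -c "
from h import *;bayrel()"
```

```text
t6.40 handle bay x -256.2 y 4.6 hd-98 -6.33 z 0.0857 F [ 0.5 -2.1  4.8] w 0.130 world hd 91.67 [ 0.5811 -0.084   0.0857] [ 1.5e-03  5.0e-04 -1.0e+00]
```

apply_moves([
  {"dx": 0.003,"dy": -0.338,"dz": 0,"wx": 0,"wy": 0,"wz": -0.176,"jaw": 0.1},
  {"dx": 0.003,"dy": -0.338,"dz": 0,"wx": 0,"wy": 0,"wz": -0.176,"jaw": 0.1},
  {"dx": 0.003,"dy": -0.338,"dz": 0,"wx": 0,"wy": 0,"wz": -0.176,"jaw": 0.1},
  {"dx": 0.003,"dy": -0.338,"dz": 0,"wx": 0,"wy": 0,"wz": -0.176,"jaw": 0.1},
  {"dx": 0.003,"dy": -0.338,"dz": 0,"wx": 0,"wy": 0,"wz": -0.176,"jaw": 0.1},
])

```text
time: 6.9
tool_pos: [0.5783, -0.0333, 0.0857]
tcp_rot: [3.135, 0.19, 0.003]
wrist_force: [1.4, -1.3, 5.5]
width: 0.132
```

apply_moves([
  {"dx": 0.003,"dy": -0.3,"dz": 0,"wx": 0,"wy": 0,"wz": -0.15,"jaw": 0.1},
  {"dx": 0,"dy": 0,"dz": 0,"wx": 0,"wy": 0,"wz": 0,"jaw": 0.1},
])

```text
time: 7.1
tool_pos: [0.577, -0.0232, 0.0857]
tcp_rot: [-3.133, -0.215, -0.002]
wrist_force: [0.5, 0.1, 4.1]
width: 0.131
```

```bash
python3 -c "
from h import *;bayrel();o=snap('b');bayrel()
for n,c in o.items():
  P=pts(c)
  for x in caddy_caps(c,P):print(n,x)
a=cv2.imread('pics/td_b.png');cv2.imwrite('pics/td_b2.png',a[:,:450][:, :].repeat(1,0))
"
```

```text
t7.10 handle bay x -195.5 y 0.2 hd-98 -0.13 z 0.0857 F [0.5 0.1 4.1] w 0.131 world hd 97.87 [ 0.577  -0.0232  0.0857] [ 1.5e-03 -9.0e-04 -1.0e+00]
t7.20 handle bay x -196.1 y 0.2 hd-98 -0.17 z 0.0857 F [0.6 0.4 4.4] w 0.128 world hd 97.83 [ 0.5771 -0.0238  0.0857] [ 1.5e-03 -5.0e-04 -1.0e+00]
scene (np.int32(18), array([275.33333333, 171.11111111]), array([0.54773915, 0.07433526, 0.10276166]))
scene (np.int32(33), array([284.90909091, 178.96969697]), array([0.58387025, 0.07771832, 0.1026366 ]))
side (np.int32(32), array([225. , 204.5]), array([0.58293454, 0.07990847, 0.10235532]))
side (np.int32(35), array([241.        , 207.28571429]), array([0.54393181, 0.07355571, 0.10191966]))
```

View pics/sc_b.png

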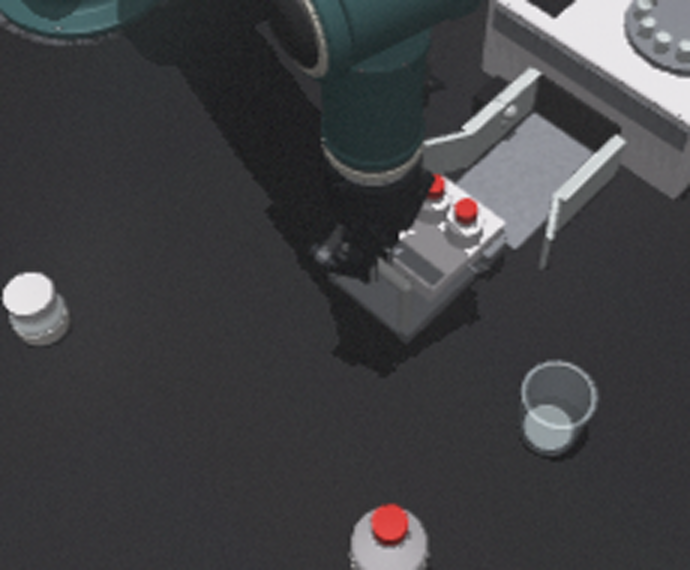

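View pics/td_b.png

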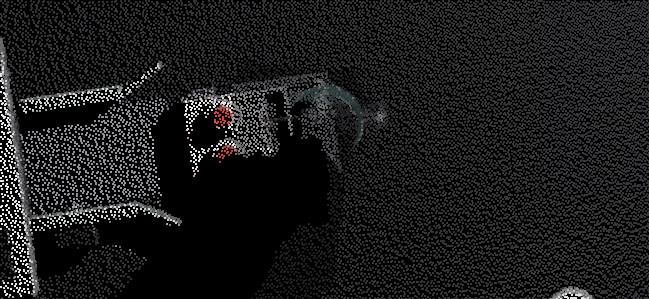

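View pics/sd_b.png

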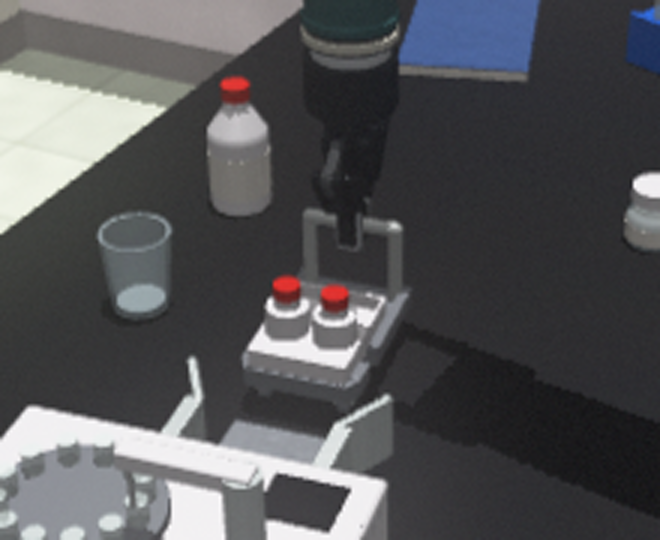

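```bash
python3 - <<'E'
from h import *
th=np.radians(98);f=np.array([np.cos(th),np.sin(th)]);l=np.array([-f[1],f[0]]);o=np.array([.55,.1704])
for n in ["scene","side"]:
    c=pickle.load(open(n+"0.pkl","rb"));P=pts(c)
    m=(P[...,2]>.051)&(P[...,2]<.060)
    q=P[m];s=(q[:,:2]-o)@f;t=(q[:,:2]-o)@l
    for sg in(1,-1):
        k=(s>.005)&(s<(.1 if n=="scene" else .05))&(sg*t>.045)&(sg*t<.070)
        p=np.polyfit(s[k],t[k],1);e=np.polyval(p,.04)
        r=t[k]-np.polyval(p,s[k]);print(n,sg,k.sum(),"slope deg",np.degrees(p[0]),"mid at s=.04",e*1e3, np.percentile(t[k],[3,97])*1e3)
E
```

```text
scene 1 126 slope deg 0.14814149895651693 mid at s=.04 59.34436795703131 [52.21661159 66.45222661]
scene -1 132 slope deg 0.6582129691581824 mid at s=.04 -59.054887603931604 [-65.05691908 -51.81928988]
side 1 93 slope deg -0.40122017121091674 mid at s=.04 59.6156817960921 [52.62375987 65.97292814]
side -1 86 slope deg -1.3920955914397517 mid at s=.04 -58.53435147877228 [-65.16058817 -51.8047205 ]
```

apply_moves([
  {"dx": 0,"dy": -0.15,"dz": 0,"wx": 0,"wy": 0,"wz": 0,"jaw": 0.1},
  {"dx": 0,"dy": -0.15,"dz": 0,"wx": 0,"wy": 0,"wz": 0,"jaw": 0.1},
  {"dx": 0,"dy": 0,"dz": 0,"wx": 0,"wy": 0,"wz": 0,"jaw": 0.1},
])

```text
time: 7.5
tool_pos: [0.5759, -0.0149, 0.0857]
tcp_rot: [-3.134, -0.214, -0.002]
wrist_force: [1.2, 0.6, 4.2]
width: 0.13
```

```bash
python3 - <<'E'
from h import *
from workcell import cams
bayrel()
c=cams.read_camera("side")
cv2.imwrite("pics/castor.png",cv2.resize(c["color"][195:260,190:280,::-1],None,fx=8,fy=8,interpolation=cv2.INTER_CUBIC))
c=cams.read_camera("scene")
cv2.imwrite("pics/castor2.png",cv2.resize(c["color"][150:240,230:330,::-1],None,fx=6,fy=6,interpolation=cv2.INTER_CUBIC))
E
```

```text
t7.50 handle bay x -187.2 y 0.1 hd-98 -0.18 z 0.0857 F [1.2 0.6 4.2] w 0.130 world hd 97.82 [ 0.5759 -0.0149  0.0857] [ 1.5e-03 -5.0e-04 -1.0e+00]
```

View pics/castor.png

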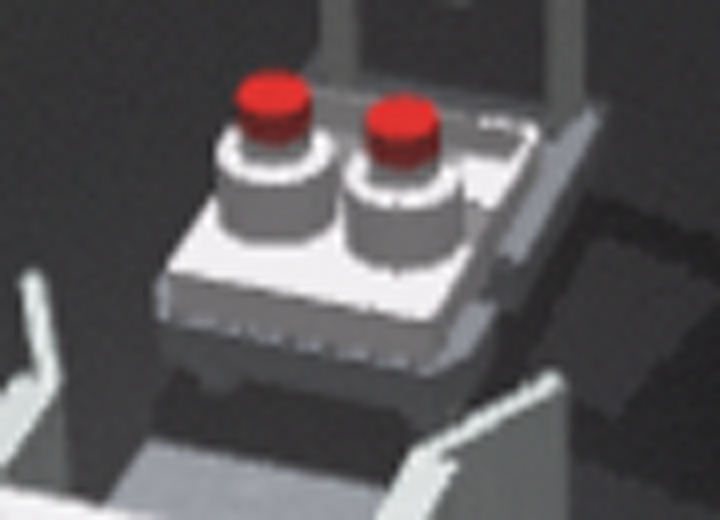

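View pics/castor2.png

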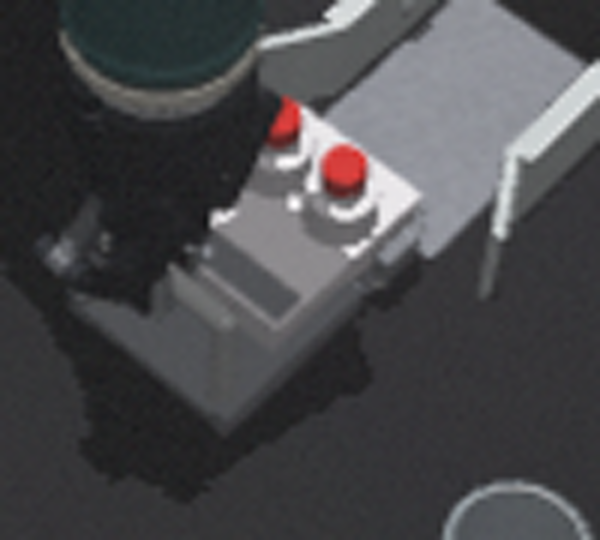

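Both castors are tucked behind the nose, with nothing sticking out at the sides. The caddy is centred on the bay axis to under 1 mm and aligned to about 0.2°. Going in straight.

apply_moves([
  {"dx": 0,"dy": -0.25,"dz": 0,"wx": 0,"wy": 0,"wz": -0.02,"jaw": 0.1},
  {"dx": 0,"dy": -0.25,"dz": 0,"wx": 0,"wy": 0,"wz": 0,"jaw": 0.1},
  {"dx": 0,"dy": -0.25,"dz": 0,"wx": 0,"wy": 0,"wz": 0,"jaw": 0.1},
  {"dx": 0,"dy": -0.25,"dz": 0,"wx": 0,"wy": 0,"wz": 0,"jaw": 0.1},
  {"dx": 0,"dy": -0.25,"dz": 0,"wx": 0,"wy": 0,"wz": 0,"jaw": 0.1},
])

```text
time: 8.1
tool_pos: [0.5708, 0.0217, 0.0857]
tcp_rot: [3.134, 0.217, 0.003]
wrist_force: [0.3, -1.2, 4.1]
width: 0.131
```

apply_moves([
  {"dx": 0,"dy": -0.25,"dz": 0,"wx": 0,"wy": 0,"wz": 0,"jaw": 0.1},
  {"dx": 0,"dy": -0.25,"dz": 0,"wx": 0,"wy": 0,"wz": 0,"jaw": 0.1},
  {"dx": 0,"dy": -0.25,"dz": 0,"wx": 0,"wy": 0,"wz": 0,"jaw": 0.1},
  {"dx": 0,"dy": -0.25,"dz": 0,"wx": 0,"wy": 0,"wz": 0,"jaw": 0.1},
])

```text
time: 8.5
tool_pos: [0.5667, 0.0514, 0.0857]
tcp_rot: [3.134, 0.217, 0.002]
wrist_force: [0.4, -0.9, 5.5]
width: 0.127
```

```bash
python3 -c "
from h import *;bayrel();o=snap('c');bayrel()
print(tf()[0]['torque'])
"
```

```text
t8.50 handle bay x -120.1 y 0.1 hd-98 -0.06 z 0.0857 F [ 0.4 -0.9  5.5] w 0.127 world hd 97.94 [0.5667 0.0514 0.0857] [ 1.6e-03  3.0e-04 -1.0e+00]
t8.60 handle bay x -119.2 y 0.1 hd-98 -0.05 z 0.0857 F [0.  0.3 5.7] w 0.129 world hd 97.95 [0.5665 0.0523 0.0857] [ 1.5e-03 -8.0e-04 -1.0e+00]
[ 0.12573089 -0.13863452  0.01849613]
```

View pics/sd_c.png

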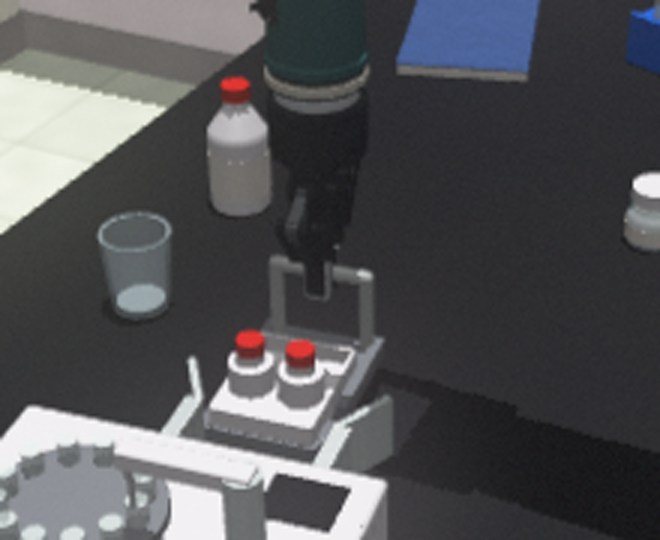

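View pics/sc_c.png

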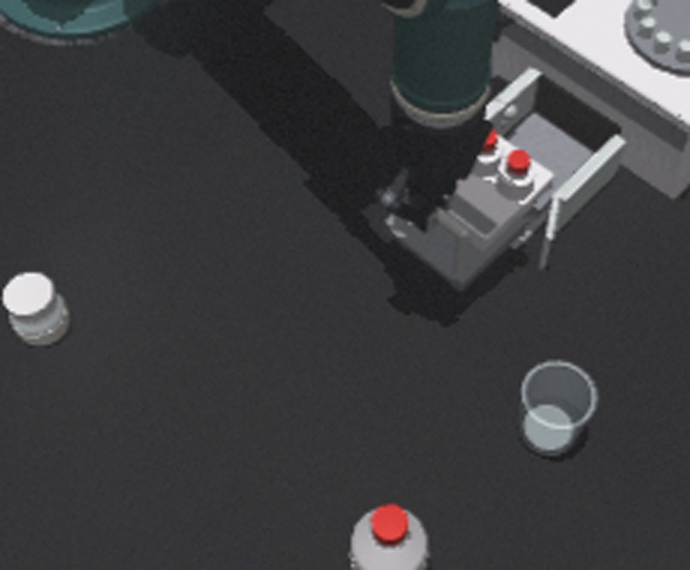

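The nose is about 20 mm past the mouth, between the cheeks, with only about 1 N of contact force. Continuing past the ball.

apply_moves([
  {"dx": 0,"dy": -0.25,"dz": 0,"wx": 0,"wy": 0,"wz": 0,"jaw": 0.1},
  {"dx": 0,"dy": -0.25,"dz": 0,"wx": 0,"wy": 0,"wz": 0,"jaw": 0.1},
  {"dx": 0,"dy": -0.25,"dz": 0,"wx": 0,"wy": 0,"wz": 0,"jaw": 0.1},
  {"dx": 0,"dy": -0.25,"dz": 0,"wx": 0,"wy": 0,"wz": 0,"jaw": 0.1},
  {"dx": 0,"dy": -0.25,"dz": 0,"wx": 0,"wy": 0,"wz": 0,"jaw": 0.1},
], newtons=40)

```text
time: 9.1
tool_pos: [0.5615, 0.0886, 0.0857]
tcp_rot: [3.134, 0.217, 0.002]
wrist_force: [0.9, -1.2, 5.4]
width: 0.125
```

apply_moves([
  {"dx": 0,"dy": -0.2,"dz": 0,"wx": 0,"wy": 0,"wz": 0,"jaw": 0.1},
  {"dx": 0,"dy": -0.2,"dz": 0,"wx": 0,"wy": 0,"wz": 0,"jaw": 0.1},
])

```text
time: 9.3
tool_pos: [0.5599, 0.1003, 0.0858]
tcp_rot: [3.134, 0.218, 0.003]
wrist_force: [1.6, -2.5, 6.1]
width: 0.125
```

apply_moves([
  {"dx": 0,"dy": -0.2,"dz": 0,"wx": 0,"wy": 0,"wz": 0,"jaw": 0.1},
  {"dx": 0,"dy": -0.2,"dz": 0,"wx": 0,"wy": 0,"wz": 0,"jaw": 0.1},
])

```text
time: 9.5
tool_pos: [0.5583, 0.112, 0.0857]
tcp_rot: [3.134, 0.217, 0.003]
wrist_force: [1.7, -1.9, 4.8]
width: 0.128
```

```bash
python3 -c "
from h import *;bayrel()
print(tf()[0]['torque'])
"
```

```text
t9.50 handle bay x -59.0 y -0.1 hd-98 -0.08 z 0.0857 F [ 1.7 -1.9  4.8] w 0.128 world hd 97.92 [0.5583 0.112  0.0857] [ 1.6e-03  6.0e-04 -1.0e+00]
[-0.34861794 -0.15069553 -0.13643709]
```

apply_moves([
  {"dx": 0,"dy": -0.15,"dz": 0,"wx": 0,"wy": 0,"wz": 0,"jaw": 0.1},
  {"dx": 0,"dy": -0.15,"dz": 0,"wx": 0,"wy": 0,"wz": 0,"jaw": 0.1},
  {"dx": 0,"dy": -0.15,"dz": 0,"wx": 0,"wy": 0,"wz": 0,"jaw": 0.1},
  {"dx": 0,"dy": -0.1,"dz": 0,"wx": 0,"wy": 0,"wz": 0,"jaw": 0.1},
])

```text
time: 9.9
tool_pos: [0.5561, 0.1285, 0.0858]
tcp_rot: [3.134, 0.217, 0.003]
wrist_force: [1.3, -3.0, 5.6]
width: 0.124
```

apply_moves([
  {"dx": 0,"dy": -0.07,"dz": 0,"wx": 0,"wy": 0,"wz": 0,"jaw": 0.1},
  {"dx": 0,"dy": -0.07,"dz": 0,"wx": 0,"wy": 0,"wz": 0,"jaw": 0.1},
])

```text
time: 10.1
tool_pos: [0.5555, 0.1326, 0.0857]
tcp_rot: [3.134, 0.217, 0.003]
wrist_force: [1.7, -1.1, 6.1]
width: 0.122
```

```bash
python3 -c "
from h import *;bayrel()
print(tf()[0]['torque'])
"
```

```text
t10.10 handle bay x -38.2 y -0.2 hd-98 -0.07 z 0.0857 F [ 1.7 -1.1  6.1] w 0.122 world hd 97.93 [0.5555 0.1326 0.0857] [ 1.7e-03  3.0e-04 -1.0e+00]
[-0.25519189 -0.27184047 -0.09917667]
```

apply_moves([
  {"dx": 0,"dy": -0.05,"dz": 0,"wx": 0,"wy": 0,"wz": 0,"jaw": 0.1},
  {"dx": 0,"dy": -0.05,"dz": 0,"wx": 0,"wy": 0,"wz": 0,"jaw": 0.1},
])

```text
time: 10.3
tool_pos: [0.555, 0.1357, 0.0857]
tcp_rot: [-3.134, -0.217, -0.003]
wrist_force: [2.5, -1.0, 4.6]
width: 0.124
```

apply_moves([
  {"dx": 0,"dy": -0.05,"dz": 0,"wx": 0,"wy": 0,"wz": 0,"jaw": 0.1},
  {"dx": 0,"dy": 0,"dz": 0,"wx": 0,"wy": 0,"wz": 0,"jaw": 0.1},
])

```text
time: 10.5
tool_pos: [0.5548, 0.1376, 0.0857]
tcp_rot: [-3.133, -0.217, -0.003]
wrist_force: [2.0, 0.7, 5.1]
width: 0.124
```

```bash
python3 -c "
from h import *;bayrel();o=snap('d');bayrel()
for n,c in o.items():
  P=pts(c)
  for x in caddy_caps(c,P):print(n,x)
  cv2.imwrite('pics/z_%s.png'%n,cv2.resize((c['color'][130:220,260:350] if n=='scene' else c['color'][200:290,180:280])[:,:,::-1],None,fx=6,fy=6,interpolation=cv2.INTER_CUBIC))
"
```

```text
t10.50 handle bay x -33.1 y -0.2 hd-98 -0.09 z 0.0857 F [2.  0.7 5.1] w 0.124 world hd 97.91 [0.5548 0.1376 0.0857] [ 1.8e-03 -7.0e-04 -1.0e+00]
t10.60 handle bay x -33.2 y -0.2 hd-98 -0.09 z 0.0857 F [0.9 1.6 5.8] w 0.121 world hd 97.91 [0.5548 0.1376 0.0857] [ 1.8e-03 -8.0e-04 -1.0e+00]
scene (np.int32(8), array([313.  , 138.75]), array([0.52752483, 0.2361055 , 0.10246724]))
scene (np.int32(32), array([321.96875, 145.4375 ]), array([0.56232032, 0.23859218, 0.10305538]))
side (np.int32(48), array([197. , 245.5]), array([0.56090606, 0.24065658, 0.10224341]))
side (np.int32(53), array([214.43396226, 249.26415094]), array([0.52195121, 0.23559669, 0.10210038]))
```

View pics/z_scene.png

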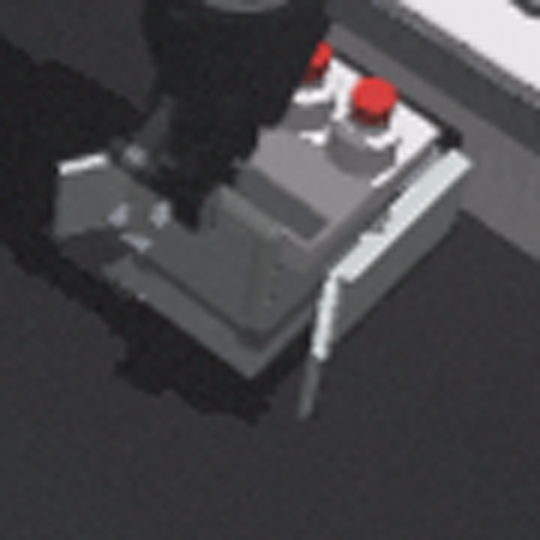

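View pics/z_side.png

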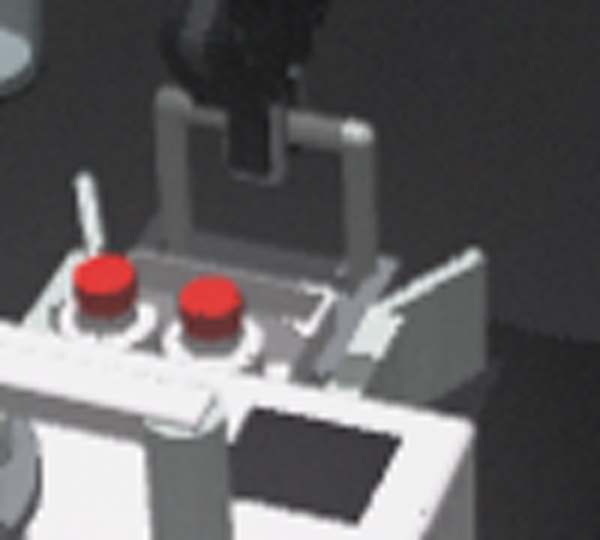

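apply_moves([
  {"dx": 0,"dy": -0.04,"dz": 0,"wx": 0,"wy": 0,"wz": 0,"jaw": 0.1},
  {"dx": 0,"dy": 0,"dz": 0,"wx": 0,"wy": 0,"wz": 0,"jaw": 0.1},
])

```text
time: 10.8
tool_pos: [0.5547, 0.1387, 0.0857]
tcp_rot: [-3.133, -0.217, -0.003]
wrist_force: [1.8, 0.1, 5.1]
width: 0.122
```

apply_moves([
  {"dx": 0,"dy": -0.04,"dz": 0,"wx": 0,"wy": 0,"wz": 0,"jaw": 0.1},
  {"dx": 0,"dy": 0,"dz": 0,"wx": 0,"wy": 0,"wz": 0,"jaw": 0.1},
])

```text
time: 11.0
tool_pos: [0.5546, 0.1396, 0.0857]
tcp_rot: [-3.134, -0.217, -0.003]
wrist_force: [1.1, -1.2, 5.2]
width: 0.119
```

```bash
python3 -c "
from h import *;bayrel()"
```

```text
t11.00 handle bay x -31.1 y -0.2 hd-98 -0.08 z 0.0857 F [ 1.1 -1.2  5.2] w 0.119 world hd 97.92 [0.5546 0.1396 0.0857] [ 1.9e-03 -1.0e-04 -1.0e+00]
```

apply_moves([
  {"dx": 0,"dy": -0.04,"dz": 0,"wx": 0,"wy": 0,"wz": 0,"jaw": 0.1},
  {"dx": 0,"dy": 0,"dz": 0,"wx": 0,"wy": 0,"wz": 0,"jaw": 0.1},
])

```text
time: 11.2
tool_pos: [0.5546, 0.1398, 0.0858]
tcp_rot: [3.132, 0.218, 0.003]
wrist_force: [2.0, -4.8, 5.3]
width: 0.125
```

apply_moves([
  {"dx": 0,"dy": -0.04,"dz": 0,"wx": 0,"wy": 0,"wz": 0,"jaw": 0.1},
  {"dx": 0,"dy": 0,"dz": 0,"wx": 0,"wy": 0,"wz": 0,"jaw": 0.1},
])

```text
time: 11.4
tool_pos: [0.5548, 0.1398, 0.0858]
tcp_rot: [3.131, 0.218, 0.004]
wrist_force: [4.1, -8.4, 4.8]
width: 0.123
```

```bash
python3 -c "
from h import *;bayrel();s=tf()[0];print(s['torque'])"
```

```text
t11.40 handle bay x -30.9 y -0.5 hd-98 -0.03 z 0.0858 F [ 4.1 -8.4  4.8] w 0.123 world hd 97.97 [0.5548 0.1398 0.0858] [ 0.0022  0.0035 -1.    ]
[-1.22579870e+00 -4.27728093e-01  6.12867273e-04]
```

The caddy has hit the stop: the position stalled at y=0.1398 and the push force rose to 8 N. I'll relax a little and open.

apply_moves([
  {"dx": 0,"dy": 0.05,"dz": 0,"wx": 0,"wy": 0,"wz": 0,"jaw": 0.1},
  {"dx": 0,"dy": 0,"dz": 0,"wx": 0,"wy": 0,"wz": 0,"jaw": 0.2},
  {"dx": 0,"dy": 0,"dz": 0,"wx": 0,"wy": 0,"wz": 0,"jaw": 0.35},
  {"dx": 0,"dy": 0,"dz": 0,"wx": 0,"wy": 0,"wz": 0,"jaw": 0.5},
  {"dx": 0,"dy": 0,"dz": 0,"wx": 0,"wy": 0,"wz": 0,"jaw": 0.5},
])

```text
time: 11.9
tool_pos: [0.5529, 0.1402, 0.0845]
tcp_rot: [3.134, 0.217, -0.002]
wrist_force: [-0.2, -0.0, -0.9]
width: 0.499
```

```bash
python3 -c "
from h import *;bayrel();from workcell import cams
c=cams.read_camera('wrist');cv2.imwrite('pics/w4.png',c['color'][:,:,::-1])"
```

```text
t11.90 handle bay x -30.3 y 1.3 hd-98 -0.08 z 0.0845 F [-0.2 -0.  -0.9] w 0.499 world hd 97.92 [0.5529 0.1402 0.0845] [-1.4e-03 -1.0e-04 -1.0e+00]
```

View pics/w4.png

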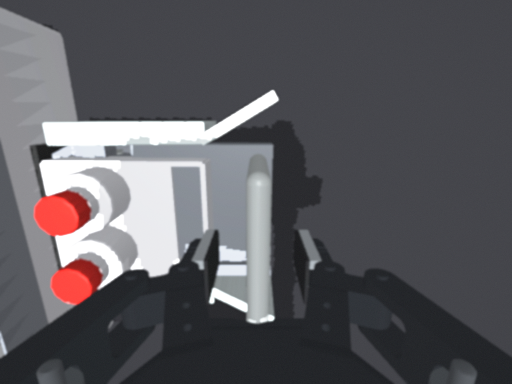

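The bar is clear of both pads (column 259, pads at 210 and 305). Lifting straight up.

apply_moves([
  {"dx": 0,"dy": 0,"dz": -0.3,"wx": 0,"wy": 0,"wz": 0,"jaw": 0.5},
  {"dx": 0,"dy": 0,"dz": -0.6,"wx": 0,"wy": 0,"wz": 0,"jaw": 0.5},
  {"dx": 0,"dy": 0,"dz": -0.8,"wx": 0,"wy": 0,"wz": 0,"jaw": 0.5},
  {"dx": 0,"dy": 0,"dz": -0.8,"wx": 0,"wy": 0,"wz": 0,"jaw": 0.5},
  {"dx": 0,"dy": 0,"dz": -0.8,"wx": 0,"wy": 0,"wz": 0,"jaw": 0.5},
])

```text
time: 12.45
tool_pos: [0.5537, 0.1401, 0.1858]
tcp_rot: [-3.134, -0.216, -0.001]
wrist_force: [0.8, 0.5, 0.2]
width: 0.502
```

apply_moves([
  {"dx": 0,"dy": 0.5,"dz": -0.6,"wx": 0,"wy": 0,"wz": 0,"jaw": 0.5},
  {"dx": 0,"dy": 0.7,"dz": -0.4,"wx": 0,"wy": 0,"wz": 0,"jaw": 0.5},
  {"dx": 0,"dy": 0.7,"dz": 0,"wx": 0,"wy": 0,"wz": 0,"jaw": 0.5},
  {"dx": 0,"dy": 0,"dz": 0,"wx": 0,"wy": 0,"wz": 0,"jaw": 0.5},
  {"dx": 0,"dy": 0,"dz": 0,"wx": 0,"wy": 0,"wz": 0,"jaw": 0.5},
])

```text
time: 12.95
tool_pos: [0.5615, 0.0835, 0.2146]
tcp_rot: [-3.134, -0.214, -0.0]
wrist_force: [-0.1, 0.9, -0.5]
width: 0.5
```

```bash
python3 - <<'E'
from h import *
from workcell import cams
bayrel();s,M=tf()
c=cams.read_camera('wrist');cv2.imwrite('pics/w5.png',c['color'][:,:,::-1]);P=pts(c,s);pickle.dump((c,s),open('w5.pkl','wb'))
print(bar(P,(.5548,.140),.055))
for x in caddy_caps(c,P): print(x)
o=snap('e')
for n,c in o.items():
    P=pts(c);print(n,bar(P,(.5548,.140),.055))
    for x in caddy_caps(c,P): print(n,x)
    cv2.imwrite('pics/ze_%s.png'%n,cv2.resize((c['color'][110:210,260:370] if n=='scene' else c['color'][200:290,180:280])[:,:,::-1],None,fx=6,fy=6,interpolation=cv2.INTER_CUBIC))
E
```

```text
t12.95 handle bay x -87.6 y 0.7 hd-98 -0.18 z 0.2146 F [-0.1  0.9 -0.5] w 0.500 world hd 97.82 [0.5615 0.0835 0.2146] [ 3.e-04 -6.e-04 -1.e+00]
(1092, ((555.57470703125, 138.0742645263672), (86.99921417236328, 12.408732414245605), 7.587723731994629), np.float32(7.734891), (np.float32(558.7227), np.float32(137.24614)), np.float64(0.11270227853126695))
(np.int32(347), array([ 93.87896254, 169.12103746]), array([0.56196983, 0.23939822, 0.10301478]))
(np.int32(324), array([100.37037037, 208.7191358 ]), array([0.52226096, 0.234036  , 0.10305955]))
scene (132, ((555.594482421875, 137.75050354003906), (85.37449645996094, 11.631136894226074), 7.459295749664307), np.float32(8.16682), (np.float32(557.84216), np.float32(136.51373)), np.float64(0.11476875371762363))
scene (np.int32(31), array([311.32258065, 137.58064516]), array([0.52183183, 0.23453847, 0.10361957]))
scene (np.int32(29), array([322.37931034, 145.03448276]), array([0.56161476, 0.24109065, 0.10232072]))
side (203, ((553.6397705078125, 141.88568115234375), (85.9898681640625, 14.441784858703613), 7.948995590209961), np.float32(8.151602), (np.float32(552.5178), np.float32(143.86021)), np.float64(0.11221501196824868))
side (np.int32(51), array([196.60784314, 246.21568627]), array([0.56064037, 0.24268068, 0.10188859]))
side (np.int32(52), array([214.26923077, 249.82692308]), array([0.52151879, 0.23705307, 0.10182695]))
```

View pics/w5.png

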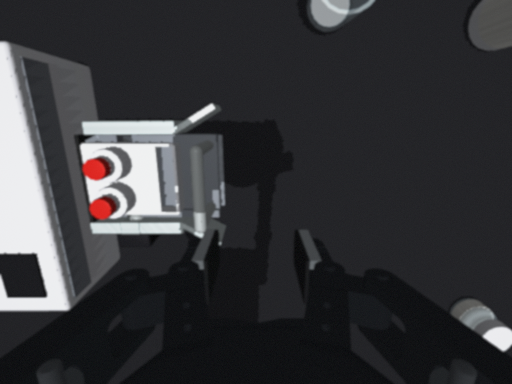

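View pics/ze_scene.png

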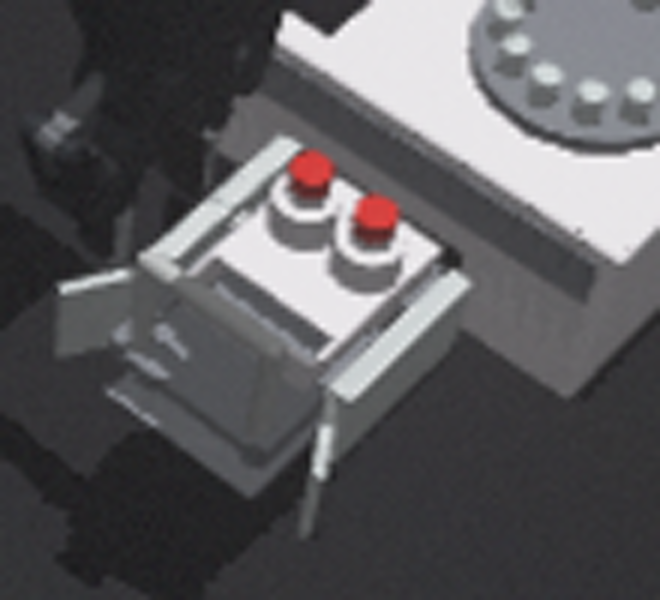

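View pics/sc_e.png

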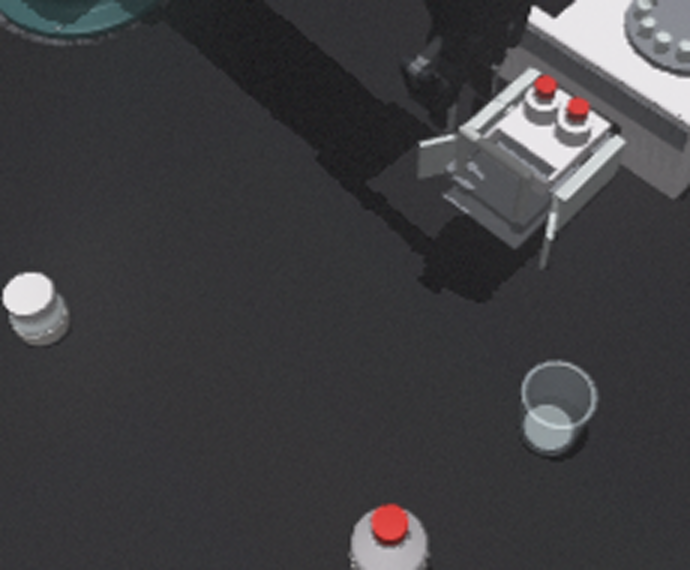

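```bash
python3 - <<'E'
from h import *
c,s=pickle.load(open('w5.pkl','rb'));P=pts(c,s)
cv2.imwrite('pics/w5z.png',cv2.resize(c['color'][110:250,50:240,::-1],None,fx=4,fy=4,interpolation=cv2.INTER_CUBIC))
th=np.radians(98);f=np.array([np.cos(th),np.sin(th)]);l=np.array([-f[1],f[0]]);o=np.array([.55,.1704])
X=(P[...,:2]-o)@f;Y=(P[...,:2]-o)@l;Z=P[...,2]
# cheek tops
for sg in(1,-1):
    for lo in np.arange(-.05,.13,.01):
        k=(Z>.049)&(Z<.061)&(X>=lo)&(X<lo+.01)&(Y*sg>.051)&(Y*sg<.085)
        if k.sum()>3: print(sg,"%.3f"%(lo+.005),k.sum(),(Y[k].min()*1e3).round(1),(Y[k].max()*1e3).round(1))
k=(Z>.05)&(Z<.066)&(abs(Y)<.03)&(c["color"].min(-1)>150)&(X>0)&(X<.12)
print("tray front X",np.percentile(X[k],[50,98,100])*1e3)
k=(Z>.02)&(Z<.045)&(abs(Y)<.045)&(X>.07)&(X<.13);print("low pts",k.sum(),np.percentile(X[k],[1,50,99])*1e3 if k.sum() else "")
k=(Z>.112)&(X>.08)&(X<.2)&(abs(Y)<.05);print("box front top X",X[k].min()*1e3 if k.sum() else "")
for uv in [(88,170),(84,170),(80,170),(76,170),(90,190),(86,190),(82,190)]: print(uv,X[uv[1],uv[0]].round(4),Y[uv[1],uv[0]].round(4),Z[uv[1],uv[0]].round(4))
E
```

```text
1 -0.045 7 77.7 79.8
1 -0.025 14 66.3 71.9
1 -0.015 42 57.9 69.2
1 -0.005 67 52.9 64.2
1 0.005 103 51.8 65.5
1 0.015 98 51.6 65.4
1 0.025 101 51.6 65.6
1 0.035 100 51.7 65.6
1 0.045 153 51.6 85.0
1 0.055 199 51.9 84.9
1 0.065 203 51.8 85.0
1 0.075 189 51.7 84.9
1 0.085 126 51.7 83.9
1 0.095 101 52.0 65.2
1 0.105 97 51.4 65.0
1 0.115 137 51.1 84.3
-1 -0.045 27 -83.7 -76.6
-1 -0.035 69 -81.7 -70.4
-1 -0.025 70 -76.6 -64.2
-1 -0.015 69 -70.5 -58.9
-1 -0.005 66 -64.2 -53.6
-1 0.005 125 -65.3 -52.3
-1 0.015 120 -65.4 -52.6
-1 0.025 120 -65.4 -52.6
-1 0.035 119 -65.4 -52.6
-1 0.045 114 -65.4 -52.7
-1 0.055 119 -65.4 -52.7
-1 0.065 117 -65.5 -52.7
-1 0.075 119 -65.5 -52.7
-1 0.085 124 -65.5 -51.6
-1 0.095 130 -65.5 -51.7
-1 0.105 9 -63.4 -51.4
-1 0.115 242 -84.9 -51.0
tray front X [ 41.64769284 103.2838874  108.39842414]
low pts 75 [ 70.13901047  83.79977102 107.76251571]
box front top X 110.26906848004505
(88, 170) 0.0727 -0.0206 0.1026
(84, 170) 0.0766 -0.0205 0.1025
(80, 170) 0.112 -0.0117 0.055
(76, 170) 0.1114 -0.0131 0.0626
(90, 190) 0.1019 0.0108 0.0593
(86, 190) 0.1093 0.0119 0.0551
(82, 190) 0.1117 0.011 0.0584
```

View pics/w5z.png

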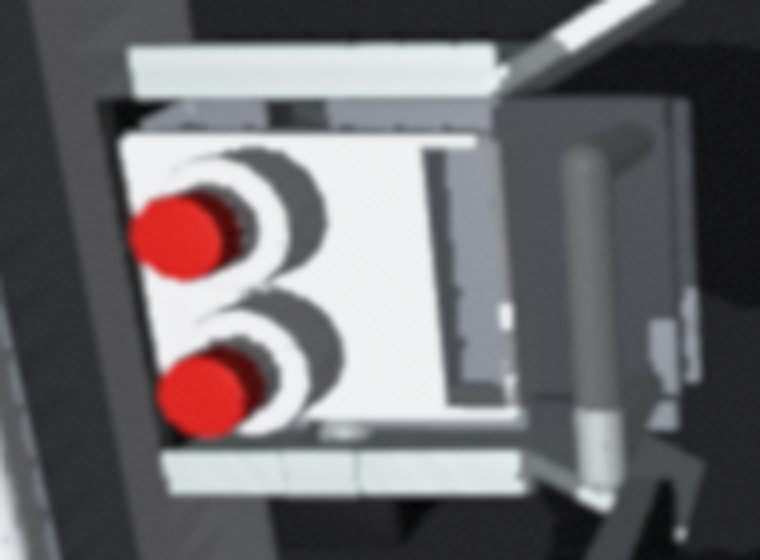

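The ball shows inside the left notch at about (345,432). The tray is parallel to the cheeks, and the bar measures 33 mm outside the mouth, which is home. A quick check of the bystanders, then I'll hand in.

```bash
python3 - <<'E'
from h import *
a=pickle.load(open('scene0.pkl','rb'));b=pickle.load(open('scene_e.pkl','rb'))
for n,(u,v) in {"jar":(142,212),"reagent":(259,295),"beaker":(316,247)}.items():
    d=np.abs(a["color"][v-22:v+22,u-18:u+18].astype(int)-b["color"][v-22:v+22,u-18:u+18]).mean();print(n,d)
from workcell import job
print(job.finish_job());bayrel()
E
```

```text
jar 2.686658249158249
reagent 1.3806818181818181
beaker 1.4669612794612794
the job is handed in; nothing more can be done
None
the job is handed in; nothing more can be done
```

The caddy is docked: its nose is against the rubber stop, the ball is in its left notch, and the gripper is open and clear. I handed the job in at about 13 s.

**How it went:** I gripped the handle bar lightly and rolled the caddy through a gentle right then left curve onto the bay axis. A final straight stretch let the castors trail before the nose reached the flared entrance. Then I pushed it straight in until it stalled on the stop, at about 8 N.

**Last checks:**
- **Position:** the wrist camera puts the bar 32.8 mm outside the mouth, where home is 33 to 35 mm. That reads 0.2 mm too far in, which is within the camera's error of about 2 mm; the gripper's own position at the stall read 31 mm. The caddy's axis is within about 0.5° of the bay's.
- **Ball:** it is visible, sprung out inside the left notch. I could not read its spring travel directly.
- **Castors:** I judged them by eye; nothing stuck out past the nose or sides before entry. I never measured their swivel angles.
- **Wheels:** the gripper pressed the caddy lightly onto the bench (about 3 to 6 N) all the way, and I saw no tipping.
- **Bottle, beaker and jar:** the pictures before and after match, apart from faint differences in shade.

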